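# Load the fitting feed lane and lock its gate key

### The arm

A 6-joint arm with a two-finger parallel gripper is mounted at the origin on the work surface. World frame = base frame: x ahead of the robot, y to its left, z up, the work surface at z = 0. Lengths are in m, angles in degrees, forces in N, time in s.
With the tool pointing down it reaches from about 0.375 to 0.9 m from the base axis. Payload 3.1 kg.
Tool frame: the origin (TCP) lies midway between the tips of the shut fingers; the grasp point (between the pads) lies 19 mm behind it; z points along the fingers, y is the line along which they close (so a half turn about z gives the same grasp; the last joint's range is limited). The gripper opens to 87 mm and grips with 3 to 60 N. Pads are 19 mm wide; open, the fingers measure 117 mm over their backs; the gripper's body (75 mm by 190 mm) begins 51 mm behind the grasp point.
Start: joints at [66.721, 30.224, 82.088, -0, 67.689, -10.227], TCP at [0.141, 0.609, 0.223] pointing down, gripper open.
Joint ranges: [-176.69, 176.69], [-43.24, 126.21], [12.49, 139.97], [-82, 262], [0, 151.66], [-163.58, 163.58]. Speed limits (degrees/s): [159.86, 159.86, 180, 180, 180, 180].

### API

Orientations are given as a 3x3 rotation matrix whose columns are the frame's x, y, z axes.
In Python, from rig import bot, imaging, order gives the robot as it stands (bot), with the cameras (imaging) and the job (order).
- The arm moves only by the tool creep_tool, called after ">>>" as name(argument=value, ...) on one line, values as JSON. Schema: {"type":"object","properties":{"steps":{"type":"array","items":{"type":"array","items":{"type":"number"},"minItems":7,"maxItems":7},"minItems":1,"maxItems":20},"only":{"type":"string"},"quiet":{"type":"boolean"},"lines":{"type":"string"}},"required":["steps"],"additionalProperties":false}. steps is a list of rows, 1 to 20 of them, each of 7 numbers: dx, dy, dz in normalised numbers (1 is 1 m), then a rotation vector rx, ry, rz in fractions of the full range, 1 being 2 rad, then the opening from 0.0 (shut) to 1.0 (fully open); each row is the pose to reach, as a shift and turn from the pose commanded when the call began, along the tool's axes at that moment; what a row does not reach only later rows make up. A row lasts 1/10 s, in which the tool goes at most 0.05 m and 8.59 degrees, less where a joint would pass 70% of its speed; a pose out of reach is approached as far as the arm can. The fingers move at their own pace and stop on an object; the grip force is fixed at half the most. Time passes only in rows, so rows that do not move let the fingers close. The tool returns the time, the measured TCP pose, the force, the opening and the grip force at its end. only (a regular expression) keeps the lines of the reply that match it, lines (a string "A,B") keeps lines A to B, and quiet returns only ok. Shift and turn numbers lie between -1 and 1, and a call with a number outside is refused. Input that does not fit is refused with a message, and nothing moves.
- bot.read_state(): the state, without advancing time (a new reading comes with each control period).
- imaging.capture(name): name is "scene" or "top" or "wrist"; returns a dict with "color" (384x512x3 uint8, red, green, blue), "K" (3x3 intrinsics, pixels), "D" ([k1, k2, p1, p2, k3] as OpenCV has them; the pictures are not rectified), "view" (4x4, takes a point from world to camera coordinates); the wrist camera has in their place "mount" (4x4, takes a point from camera to tool coordinates, whose origin is the TCP and whose axes are the flange's). Camera axes: x right, y up, looking along -z (the intrinsics and any distortion apply to the point x, -y, -z); pixel columns grow to the right and rows downward; lengths in m; the calibration is good to about 2 mm. A picture is of the moment at which its call begins: read the wrist's pose just before it. There is no depth.
- order.hand_in(): hands the job in; it is judged then, once.
The state is a dict: "time_s": time; "joint_positions": joint angles; "qvel": joint speeds; "tau": joint torques, N m; "position": TCP position; "tcp_rot": TCP orientation; "force": force on the tool from outside, world axes, zero at the start; "moment": the same for the moment, N m; "opening": opening from 0.0 (shut) to 1.0 (fully open); "grasp_force": force on a finger pad.
Only numpy, scipy, OpenCV 4.12 (cv2) and the standard library are available. Lean on these libraries where they do the work, as an engineer would, in place of code of your own. Each camera call takes 0.05 s, during which the arm holds its last target. There are 200 camera calls.

### The job

Load the feed lane: push all the brass fittings on the bench one after another, upright, in single file into the mouth of the lane until every one stands inside it, past the line where the gate goes. Then take the red T-key from its stand, pass its cross-bar down through the slot in the post beside the mouth until its collar rests on the post, turn it a quarter turn so that it is held and the red bar lies straight across the lane behind the last fitting, and only then throw the yellow ready lever right over to its other side. Leave the grey reject fitting and the other things on the bench where they are.

Things in the scene. Friction and masses are not known exactly. Their poses are not given: they have to be found in the camera images.
- lane: fixed feed lane. Origin: centre of its mouth on the table (the table is its floor); x points into the lane, y left looking in, z up. Two rails 36 mm high, 10 mm thick, 56 mm apart inside, run from x 0 to x 330 mm, where a stop closes the lane (five fittings in a row take 250 mm). Flared guides 36 mm high widen the mouth to about 90 mm at x -38 mm
- guard (a point): where the blue guard lips over the lane begin: lane x 95 mm, on the centreline, 68 mm above the table. Open above from x 0 to 95 mm; beyond, the lips (underside 66 mm, top 70 mm above the table) overhang the lane, so fittings can only be pushed in under them, each pushing those ahead
- gate (a point): gate line: point on the table on the lane's centreline, at lane x 30 mm. The locked red bar covers lane x 22 to 38 mm, from 50 mm above the table up, over lane y -162 to 18 mm; so a fitting's centre must be at lane x 56 mm or more to be clear of it
- slot (a point): centre of the slot in the grey post beside the mouth (lane x 30 mm, y -72 mm), on the upper face of its steel top plate, 44 mm above the table. Axes as the lane's. The slot is 50 mm long along lane x and 15 mm wide; the plate is 8 mm thick, 64 x 64 mm; below it the post is hollow, 54 x 54 mm. Key seated: key origin 24 mm below this point
- key: red T-key, 0.16 kg. Origin: centre of the underside of its steel cross-bar, z up. Cross-bar 44 mm along x, 11 mm along y, z 0 to 12; shaft 10 mm diameter; collar 28 mm diameter, z 24 to 30; red bar 180 mm along x, 16 mm along y, z 30 to 54. Enters with x along the lane; turn it clockwise from above so the outer bar end swings in over the mouth (the other way it hits the fittings)
- stand: fixed blue stand on which the key lies at the start: two cheeks 100 mm along y, 12 mm thick, at x +-55 mm, top 50 mm above the table, on a plate 6 mm thick. The key's red bar lies across the two cheeks, its cross-bar hanging free between them. Origin: centre of the underside
- fitting1: brass valve fitting standing upright, round: body 50 mm diameter from z 0 to 42 mm, then a collar of 36 mm diameter from z 42 to 60 mm (good to grip from above), about 0.25 kg; origin at the centre of its underside, z up. Absent (None from the start) in some runs
- fitting2: brass valve fitting standing upright, round: body 50 mm diameter from z 0 to 42 mm, then a collar of 36 mm diameter from z 42 to 60 mm (good to grip from above), about 0.25 kg; origin at the centre of its underside, z up. Absent (None from the start) in some runs
- fitting3: brass valve fitting standing upright, round: body 50 mm diameter from z 0 to 42 mm, then a collar of 36 mm diameter from z 42 to 60 mm (good to grip from above), about 0.25 kg; origin at the centre of its underside, z up. Absent (None from the start) in some runs
- fitting4: brass valve fitting standing upright, round: body 50 mm diameter from z 0 to 42 mm, then a collar of 36 mm diameter from z 42 to 60 mm (good to grip from above), about 0.25 kg; origin at the centre of its underside, z up. Absent (None from the start) in some runs
- fitting5: brass valve fitting standing upright, round: body 50 mm diameter from z 0 to 42 mm, then a collar of 36 mm diameter from z 42 to 60 mm (good to grip from above), about 0.25 kg; origin at the centre of its underside, z up. Absent (None from the start) in some runs
- reject: grey reject fitting of the same shape and size as the brass ones, standing among them: leave it alone. Origin at the centre of its underside
- ready (a joint): angle of the yellow ready lever, rad: about 0 to 0.15 at the start (leaning back towards the right-hand side of the table), 1.0 when thrown right over (towards the lane's side). It stays where it is left (light friction)
- ready_tip (a point): centre of the tip of the yellow lever; a ball of 26 mm diameter, 70 mm from the lever's axle, which lies 22 mm above the origin of ready_base; the lever leans 0.5 rad back at joint 0 and 0.5 rad over at 1.0
- ready_base: fixed grey block that carries the lever. Origin: centre of its underside; the lever swings towards its own +x from a lean to its -x, so the tip is pushed along +x of this frame
- driver: loose screwdriver, bystander
- cup: loose blue cup 72 mm diameter, 80 mm high, bystander
- collar: loose brass ring 70 mm diameter, 20 mm high, lying flat, bystander
- plug: loose black cylinder 40 mm diameter, 70 mm high, standing, bystander

How it is judged (in metres and radians):
On the way, in this order (a step that is already met when the one before it is completed fails the run):
1. all the brass fittings stand upright in the lane, wholly inside its mouth (x of fitting1 in the frame of lane between 0.03 and 0.325 m and y of fitting1 in the frame of lane between -0.015 and 0.015 m and angle between each of fitting1, fitting2, fitting3, fitting4, fitting5's own z axis and vertical below 0.12 rad and height (world z) of each of fitting1, fitting2, fitting3, fitting4, fitting5 below 0.012 m and x of fitting2 in the frame of lane between 0.03 and 0.325 m and y of fitting2 in the frame of lane between -0.015 and 0.015 m and x of fitting3 in the frame of lane between 0.03 and 0.325 m and y of fitting3 in the frame of lane between -0.015 and 0.015 m and x of fitting4 in the frame of lane between 0.03 and 0.325 m and y of fitting4 in the frame of lane between -0.015 and 0.015 m and x of fitting5 in the frame of lane between 0.03 and 0.325 m and y of fitting5 in the frame of lane between -0.015 and 0.015 m), for 0.2 s.
2. the T-key is through the slot, collar down on the plate, turned a quarter so that the red bar lies across the lane (z of key in the frame of slot below -0.019 m and horizontal distance between key and slot below 0.007 m and angle between the x axis of key and the y axis of lane, either way round below 0.22 rad and angle between key's own z axis and vertical below 0.12 rad), for 0.2 s.
3. the ready lever is thrown right over (value of joint ready above 0.85 rad), for 0.2 s.
At the end, for the whole second after the job is handed in: every brass fitting stands upright between the rails, centre 45 mm or more inside the mouth; the key is in the slot, origin within 7 mm of its centre and 19 mm or more below the plate top, upright, its bar square across the lane within 0.22 rad; lever above 0.85 rad; all at rest (all of step 2 and x of fitting1 in the frame of lane between 0.045 and 0.325 m and y of fitting1 in the frame of lane between -0.015 and 0.015 m and angle between each of fitting1, fitting2, fitting3, fitting4, fitting5's own z axis and vertical below 0.12 rad and height (world z) of each of fitting1, fitting2, fitting3, fitting4, fitting5 below 0.012 m and x of fitting2 in the frame of lane between 0.045 and 0.325 m and y of fitting2 in the frame of lane between -0.015 and 0.015 m and x of fitting3 in the frame of lane between 0.045 and 0.325 m and y of fitting3 in the frame of lane between -0.015 and 0.015 m and x of fitting4 in the frame of lane between 0.045 and 0.325 m and y of fitting4 in the frame of lane between -0.015 and 0.015 m and x of fitting5 in the frame of lane between 0.045 and 0.325 m and y of fitting5 in the frame of lane between -0.015 and 0.015 m and value of joint ready above 0.85 rad and linear speed of each of fitting1, fitting2, fitting3, fitting4, fitting5, key below 0.03 m/s); the robot touches nothing.
It fails at once if the grey reject fitting is moved more than 40 mm (distance of reject from where it was at the start of the episode above 0.04 m).
It fails at once if another bystander (screwdriver, cup, brass ring, black plug) is moved more than 40 mm (distance of any of driver, cup, collar, plug from where it was at the start of the episode above 0.04 m).
It fails at once if the ready lever is thrown before the key is in the slot (value of joint ready above 0.7 rad and horizontal distance between key and slot above 0.03 m).
Of fitting1, fitting2, fitting3, fitting4, fitting5 only 3 to 5 are there at a start; the rules pass over those that are not, and their reading is None.
At some moment in a run one of fitting1, fitting2, fitting3, fitting4, fitting5 may be knocked a few centimetres aside while the robot is not near it.
It also fails if it takes over 210 s, if anything falls off the work surface, if the arm or the gripper's body presses on something with over 40 N, if the wrist force passes 120 N, or if a joint passes its speed limit or range.

## Working session

There is one attempt and no reset: what is moved stays moved. The work goes in short steps, Python scripts to look and compute and a tool call to move; the robot and the scene stay as the last step left them, time stands still between calls to the robot, and variables do not carry over. Pictures are saved under pics/ and viewed, at most 17 in all, crops included, and the job is handed in when it is done.

```bash
ls; mkdir -p pics
```

Run:
```python
from rig import bot, imaging, order
import cv2, numpy as np
s=bot.read_state(); print(s)
for n in ("scene","top"):
    c=imaging.capture(n); cv2.imwrite(f"pics/{n}0.png",cv2.resize(c["color"][:,:,::-1],None,fx=1.5625,fy=1.5625,interpolation=cv2.INTER_CUBIC))
    np.savez(f"{n}0.npz",**c); print(n,c["K"],c["D"],c["view"])
```

```text
pics
rig.py
{'time_s': 0.0, 'joint_positions': array([ 6.67204570e+01,  3.02788956e+01,  8.21564520e+01, -1.66268499e-03,
        6.76910686e+01, -1.02280428e+01]), 'qvel': array([-0.04059816,  0.047982  ,  0.08350017, -0.06923447,  0.01787738,
        0.06994634]), 'tau': array([ 1.04007500e-03, -4.40048504e+01, -1.76588416e+01,  6.33240142e-02,
        5.81604440e-02, -1.65644879e-04]), 'position': array([0.14082985, 0.60816212, 0.22157205]), 'tcp_rot': array([[-9.74169814e-01,  2.25815092e-01, -8.47337491e-04],
       [ 2.25816386e-01,  9.74167752e-01, -2.03736121e-03],
       [ 3.65381948e-04, -2.17607849e-03, -9.99997566e-01]]), 'force': array([-0.17550772,  0.0325602 ,  0.03763962]), 'moment': array([ 0.0271082 , -0.03338647,  0.01979435]), 'grasp_force': 0.0, 'opening': 0.9951624340863361}
scene [[454.31211591   0.         258.94847364]
 [  0.         454.31211591 192.33701584]
 [  0.           0.           1.        ]] [0.01778098 0.         0.         0.         0.        ] [[ 0.57154248  0.82044626 -0.01439218 -0.31448201]
 [-0.52675809  0.38028766  0.76020209  0.22127638]
 [ 0.62917812 -0.42690659  0.64952725 -1.92145084]
 [ 0.          0.          0.          1.        ]]
top [[405.24701482   0.         250.23731026]
 [  0.         405.24701482 188.61462688]
 [  0.           0.           1.        ]] [-0.06063596  0.          0.          0.          0.        ] [[-0.01203918 -0.99988702 -0.0090002   0.0105378 ]
 [ 0.99762847 -0.01262102  0.06766196 -0.53288601]
 [-0.06776791 -0.00816426  0.99766771 -1.22219606]
 [ 0.          0.          0.          1.        ]]
```

View pics/top0.png

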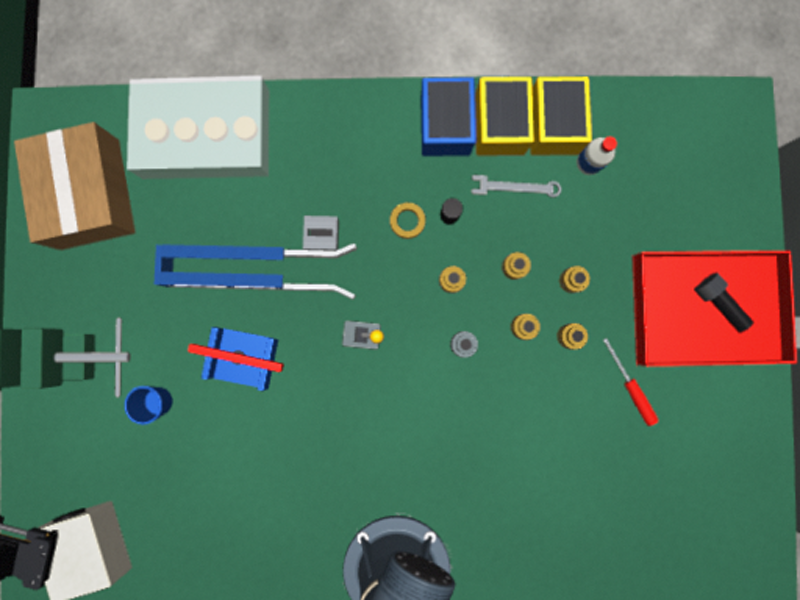

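View pics/scene0.png

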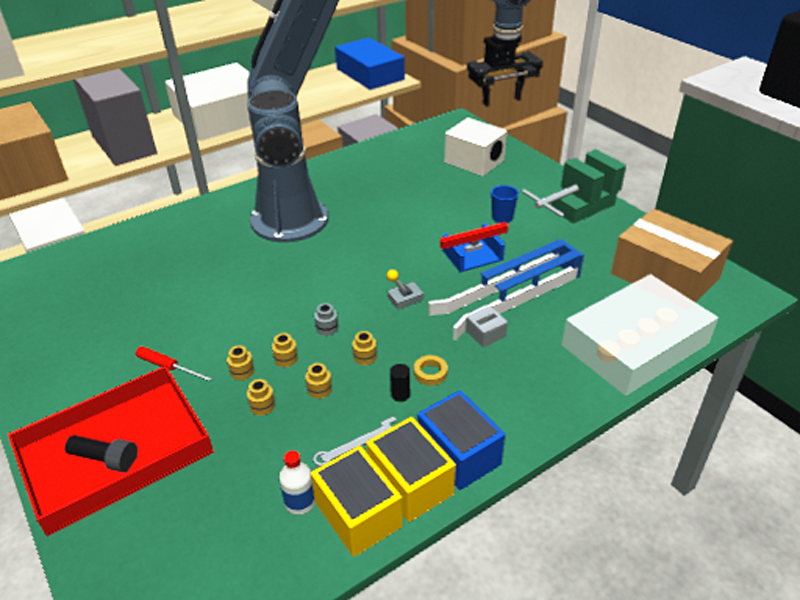

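Create h.py:
```python
import numpy as np, cv2
F=np.diag([1.,-1,-1])
def cam(c,pose=None):
    """world->cv camera R,t"""
    V=np.array(c["view"]) if pose is None else np.linalg.inv(pose@np.array(c["mount"]))
    return F@V[:3,:3],F@V[:3,3]
def ray(c,px,pose=None):
    R,t=cam(c,pose); n=cv2.undistortPoints(np.array(px,float).reshape(-1,1,2),c["K"],c["D"]).reshape(-1,2)
    d=np.c_[n,np.ones(len(n))]@R; return -R.T@t,d
def at(c,px,z,pose=None):
    o,d=ray(c,px,pose); return o+d*((z-o[2])/d[:,2])[:,None]
def proj(c,P,pose=None):
    R,t=cam(c,pose); return cv2.projectPoints(np.array(P,float).reshape(-1,3),cv2.Rodrigues(R)[0],t,c["K"],c["D"])[0].reshape(-1,2)
def tri(l):
    """l: list of (o,d) single rays -> point, residual"""
    A=np.zeros((3,3));b=np.zeros(3);M=[]
    for o,d in l:
        d=d/np.linalg.norm(d);m=np.eye(3)-np.outer(d,d);A+=m;b+=m@o;M.append((m,o))
    p=np.linalg.solve(A,b);return p,max(np.linalg.norm(m@(p-o)) for m,o in M)
def crop(c,x0,y0,x1,y1,f,name):
    cv2.imwrite(f"pics/{name}.png",cv2.resize(c["color"][y0:y1,x0:x1,::-1],None,fx=f,fy=f,interpolation=cv2.INTER_CUBIC))
def tool():
    from rig import bot, imaging, order
    s=bot.read_state();T=np.eye(4);T[:3,:3]=s["tcp_rot"];T[:3,3]=s["position"];return T
def go(p,yaw_y=None,T=None):
    """tool-axes shift to world point p (tip down); yaw_y: world angle deg of tool y"""
    T=tool() if T is None else T;R=T[:3,:3]
    d=R.T@(np.array(p)-T[:3,3])
    r=np.zeros(3)
    if yaw_y is not None:
        a=np.radians(yaw_y);y=np.array([np.cos(a),np.sin(a),0]);z=np.array([0,0,-1.])
        N=np.c_[np.cross(y,z),y,z]; r=np.degrees(cv2.Rodrigues(R.T@N)[0].ravel())
    print("shift",d.round(4),"rot",r.round(2))
```

Run:
```python
from h import *
c=dict(np.load("top0.npz")); s=dict(np.load("scene0.npz"))
crop(c,90,130,250,255,5,"tl"); crop(c,250,120,400,232,5,"tr"); crop(s,135,180,255,270,6,"sr"); crop(s,240,120,380,225,5.7,"sl")
```

```text
(no output)
```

View pics/tl.png

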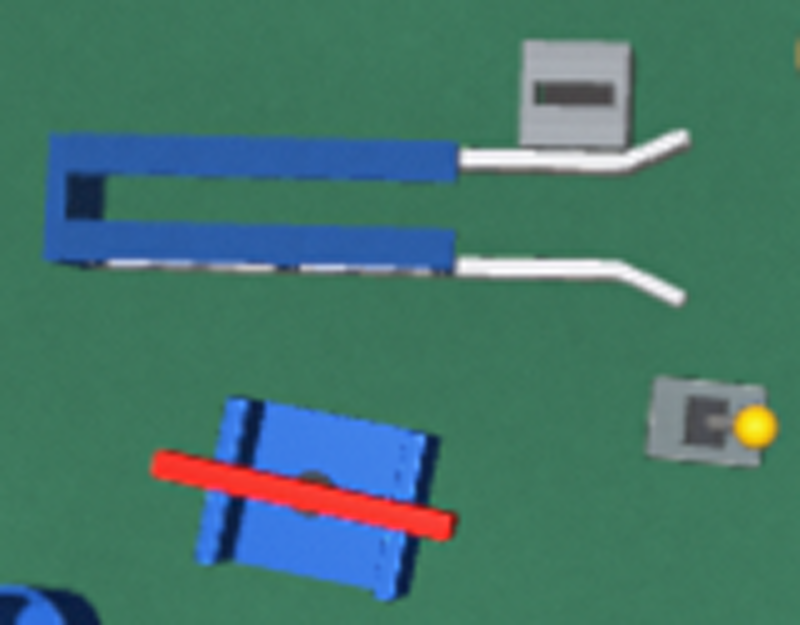

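View pics/tr.png

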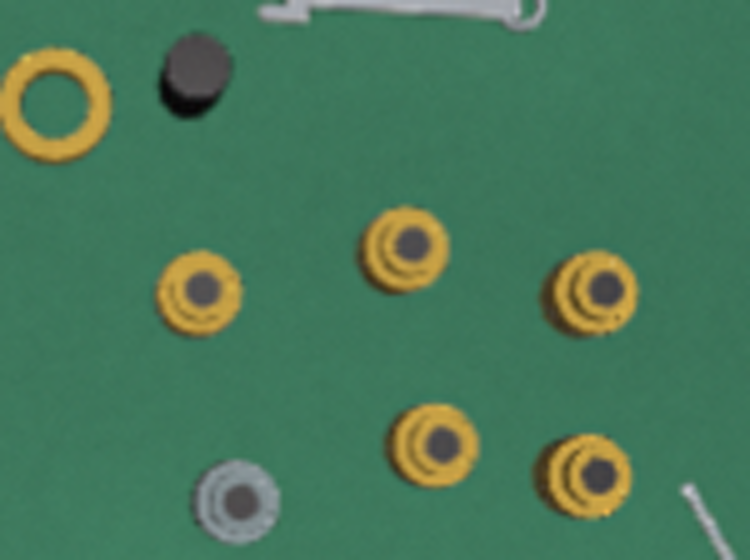

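View pics/sl.png

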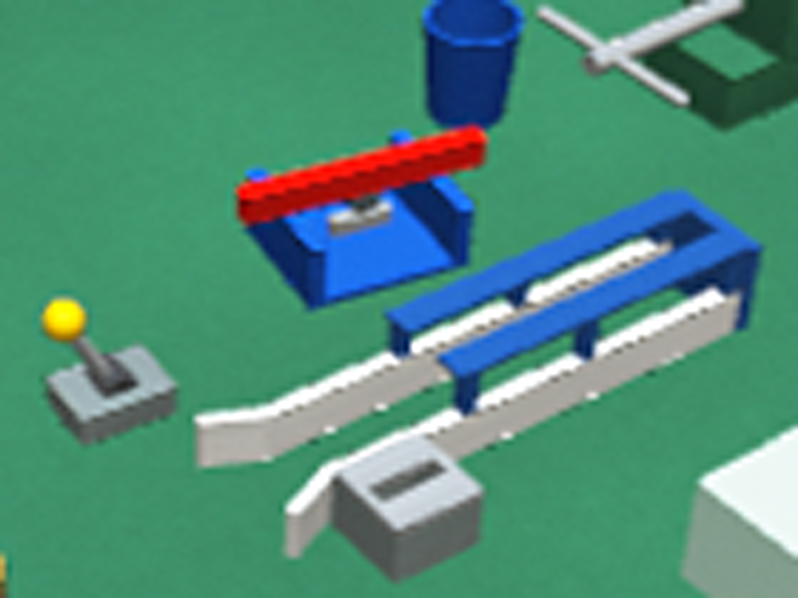

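Run:
```python
from h import *
np.set_printoptions(suppress=True,precision=4)
c=dict(np.load("top0.npz")); s=dict(np.load("scene0.npz"))
o=lambda pts,x0,y0,f:(np.array(pts,float)+.5)/f-.5+[x0,y0]
tr=lambda *p:o(p,250,120,5); tl=lambda *p:o(p,90,130,5); sl=lambda *p:o(p,240,120,5.7)
n="ABCDER"
fit=at(c,tr((203,290),(414,244),(606,289),(443,446),(599,476),(241,503)),.06)
print("fit",fit)
print("scene px of them (1.5625x):",(proj(s,fit)*1.5625).round(1))
def T(a,b): return tri([(ray(c,tl(a))[0],ray(c,tl(a))[1][0]),(ray(s,sl(b))[0],ray(s,sl(b))[1][0])])
print("slot",T((575,93),(408,478)), at(c,tl((575,93)),.044))
print("plate",at(c,tl((522,41),(633,42),(629,148),(519,145)),.044))
print("bar R",T((455,525),(249,187)),"bar L",T((152,465),(478,130)))
print("bar",at(c,tl((455,525),(152,465)),.074))
print("ball",T((755,427),(65,320)))
print("base plate corners",at(c,tl((657,377),(764,388),(758,466),(648,456)),.02))
print("rail bend",at(c,tl((628,163),(620,268),(686,135),(680,298)),.036))
print("guard",at(c,tl((459,143),(457,182),(457,230),(455,274),(50,135),(45,260)),.07))
print("rail start guard",T((459,160),(455,398)))
print("cup/coll/plug",at(c,tr((55,105)),.02),at(c,tr((198,66)),.07))
```

```text
fit [[ 0.5613 -0.1151  0.06  ]
 [ 0.5872 -0.2411  0.06  ]
 [ 0.559  -0.3549  0.06  ]
 [ 0.4672 -0.2552  0.06  ]
 [ 0.4482 -0.3473  0.06  ]
 [ 0.4352 -0.1352  0.06  ]]
scene px of them (1.5625x): [[361.9 335.3]
 [315.2 368.1]
 [256.7 384.3]
 [280.9 337.1]
 [236.2 350.1]
 [323.3 306.8]]
slot (array([0.6562, 0.1413, 0.0431]), np.float64(0.0011345197808647531)) [[0.6555 0.1403 0.044 ]]
plate [[0.6878 0.1724 0.044 ]
 [0.6862 0.105  0.044 ]
 [0.6215 0.1077 0.044 ]
 [0.6242 0.1743 0.044 ]]
bar R (array([0.4003, 0.2115, 0.0773]), np.float64(0.004875396632057362)) bar L (array([0.4341, 0.3878, 0.0712]), np.float64(5.73422101164289e-05))
bar [[0.3975 0.2079 0.074 ]
 [0.4341 0.3868 0.074 ]]
ball (array([0.4532, 0.0333, 0.083 ]), np.float64(0.0013346890996153462))
base plate corners [[0.4839 0.0937 0.02  ]
 [0.4764 0.0285 0.02  ]
 [0.429  0.0327 0.02  ]
 [0.4359 0.0996 0.02  ]]
rail bend [[0.6134 0.1092 0.036 ]
 [0.5496 0.1144 0.036 ]
 [0.6301 0.0738 0.036 ]
 [0.5309 0.0782 0.036 ]]
guard [[0.6222 0.2061 0.07  ]
 [0.599  0.2072 0.07  ]
 [0.5705 0.2072 0.07  ]
 [0.5445 0.2084 0.07  ]
 [0.6309 0.452  0.07  ]
 [0.556  0.4538 0.07  ]]
rail start guard (array([0.6165, 0.2119, 0.0432]), np.float64(0.0012601024814269484))
cup/coll/plug [[ 0.6808 -0.0298  0.02  ]] [[ 0.6937 -0.1139  0.07  ]]
```

View pics/sr.png

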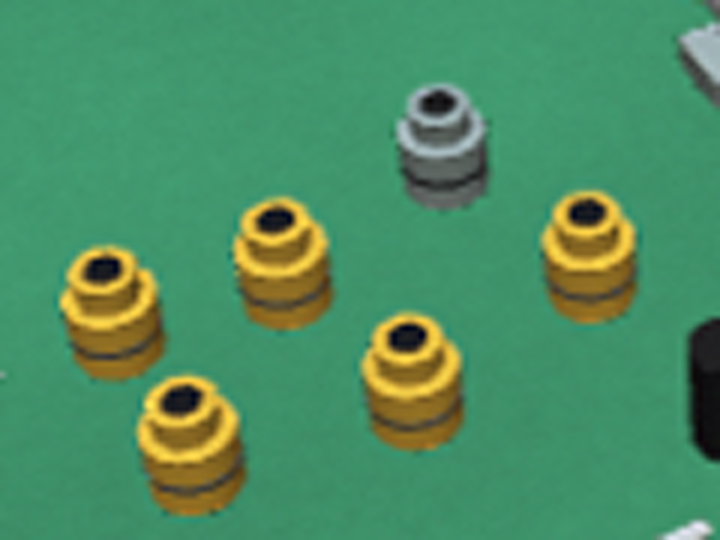

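Add to h.py:
```python
def shot(name):
    from rig import bot, imaging, order
    T=tool();c=imaging.capture(name);return c,T
def fits(verbose=True):
    """brass fitting centres from the top camera (hole in the top face, z=60)"""
    c,_=shot("top");im=c["color"];hsv=cv2.cvtColor(im,cv2.COLOR_RGB2HSV)
    m=cv2.inRange(hsv,(12,110,90),(32,255,255))
    n,l,st,ce=cv2.connectedComponentsWithStats(m);out=[]
    for i in range(1,n):
        if st[i,4]<60: continue
        x,y,w,h=st[i,:4]
        hull=cv2.convexHull(np.argwhere(l==i)[:,::-1].astype(np.int32))
        f=cv2.fillConvexPoly(np.zeros(m.shape,np.uint8),hull,1)
        d=(f>0)&(im.max(2)<105)&(cv2.erode(f,np.ones((3,3)))>0)
        if d.sum()<6 or st[i,2]>24: continue
        yy,xx=np.nonzero(d);wt=105.-im.max(2)[d]
        P=at(c,[(xx@wt/wt.sum(),yy@wt/wt.sum())],.06)[0];out.append(P);
        if verbose: print("fit",P[:2].round(4),st[i])
    return c,np.array(out)
```

Run:
```python
from h import *
fits(); go((.5613,-.1151,.14),-2)
```

```text
fit [ 0.6881 -0.0262] [250 130  22  23 257]
fit [ 0.5868 -0.2401] [322 162  18  16 184]
fit [ 0.5616 -0.1145] [281 170  17  17 184]
fit [ 0.5585 -0.3544] [360 170  17  17 186]
fit [ 0.4678 -0.2549] [328 201  17  16 183]
fit [ 0.4487 -0.347 ] [359 207  17  17 183]
shift [-0.5729 -0.6097  0.0826] rot [-9.000e-02  5.000e-02  7.895e+01]
```

The rows are not in the units I measure in: turns go in shares of 2 rad. I convert before sending: 79 degrees / 114.5916 = 0.6894.

>>> creep_tool(steps=[[-0.573, -0.61, 0.04, 0, 0, 0.6894, 1], [-0.573, -0.61, 0.04, 0, 0, 0.6894, 1], [-0.573, -0.61, 0.04, 0, 0, 0.6894, 1], [-0.573, -0.61, 0.04, 0, 0, 0.6894, 1], [-0.573, -0.61, 0.04, 0, 0, 0.6894, 1], [-0.573, -0.61, 0.04, 0, 0, 0.6894, 1], [-0.573, -0.61, 0.04, 0, 0, 0.6894, 1], [-0.573, -0.61, 0.04, 0, 0, 0.6894, 1], [-0.573, -0.61, 0.04, 0, 0, 0.6894, 1], [-0.573, -0.61, 0.04, 0, 0, 0.6894, 1], [-0.573, -0.61, 0.04, 0, 0, 0.6894, 1], [-0.573, -0.61, 0.04, 0, 0, 0.6894, 1], [-0.573, -0.61, 0.04, 0, 0, 0.6894, 1], [-0.573, -0.61, 0.04, 0, 0, 0.6894, 1], [-0.573, -0.61, 0.04, 0, 0, 0.6894, 1], [-0.573, -0.61, 0.04, 0, 0, 0.6894, 1], [-0.573, -0.61, 0.04, 0, 0, 0.6894, 1], [-0.573, -0.61, 0.04, 0, 0, 0.6894, 1], [-0.573, -0.61, 0.04, 0, 0, 0.6894, 1], [-0.573, -0.61, 0.04, 0, 0, 0.6894, 1]])

```text
time_s: 2.15
position: [0.5603, -0.1136, 0.1821]
tcp_rot: [[0.035, 0.999, -0.002], [0.999, -0.035, 0.001], [0.001, -0.002, -1.0]]
force: [0.2, 0.4, -0.1]
opening: 0.999
grasp_force: 0.0
```

Run:
```python
from h import *
go((.5614,-.1148,.046),-2)
c,T=shot("wrist"); np.savez("w1.npz",T=T,**c); print(c["K"],c["D"],c["mount"],T)
cv2.imwrite("pics/w1.png",c["color"][:,:,::-1])
print(proj(c,(.5614,-.1148,.06),T))
```

```text
shift [-0.0013  0.0014  0.1361] rot [-0.12 -0.06 -0.02]
[[324.44296683   0.         256.69593595]
 [  0.         324.44296683 191.7369814 ]
 [  0.           0.           1.        ]] [0.02378953 0.         0.         0.         0.        ] [[ 3.47636281e-04  9.70684153e-01  2.40358387e-01  6.43995216e-02]
 [ 9.99999932e-01 -3.66561936e-04  3.40308708e-05  3.43099068e-04]
 [ 1.21139463e-04  2.40358359e-01 -9.70684215e-01 -1.62175119e-01]
 [ 0.00000000e+00  0.00000000e+00  0.00000000e+00  1.00000000e+00]] [[ 0.03522891  0.9993771  -0.00208208  0.56032997]
 [ 0.99937867 -0.03522654  0.00116549 -0.11361668]
 [ 0.00109141 -0.00212185 -0.99999715  0.18211073]
 [ 0.          0.          0.          1.        ]]
[[257.85104942 186.64693546]]
```

View pics/w1.png

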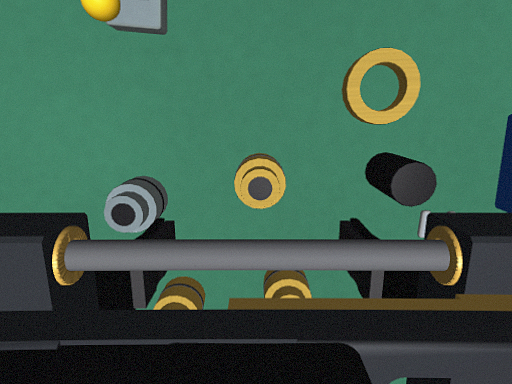

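>>> creep_tool(steps=[[-0.001, 0.0025, 0.05, 0, 0, 0, 1], [-0.001, 0.0025, 0.09, 0, 0, 0, 1], [-0.001, 0.0025, 0.12, 0, 0, 0, 1], [-0.001, 0.0025, 0.137, 0, 0, 0, 1], [-0.001, 0.0025, 0.137, 0, 0, 0, 1], [-0.001, 0.0025, 0.137, 0, 0, 0, 0.2], [-0.001, 0.0025, 0.137, 0, 0, 0, 0.2], [-0.001, 0.0025, 0.137, 0, 0, 0, 0.2], [-0.001, 0.0025, 0.137, 0, 0, 0, 0.2], [-0.001, 0.0025, 0.137, 0, 0, 0, 0.2], [-0.001, 0.0025, 0.137, 0, 0, 0, 0.2], [-0.001, 0.0025, 0.137, 0, 0, 0, 0.2]])

```text
time_s: 3.4
position: [0.564, -0.116, 0.0457]
tcp_rot: [[0.036, 0.999, 0.0], [0.999, -0.036, -0.0], [-0.0, 0.0, -1.0]]
force: [-0.1, -0.6, 0.1]
opening: 0.449
grasp_force: 0.0
```

>>> creep_tool(steps=[[0, 0, 0, 0, 0, 0, 0], [0, 0, 0, 0, 0, 0, 0], [0, 0, 0, 0, 0, 0, 0], [0, 0, 0, 0, 0, 0, 0], [0, 0, -0.02, 0, 0, 0, 0], [0, 0, -0.05, 0, 0, 0, 0], [0, 0, -0.08, 0, 0, 0, 0], [0, 0, -0.08, 0, 0, 0, 0]])

```text
time_s: 4.2
position: [0.5672, -0.1169, 0.1289]
tcp_rot: [[0.036, 0.999, 0.009], [0.999, -0.036, -0.003], [-0.003, 0.009, -1.0]]
force: [0.7, -0.2, -1.4]
opening: 0.404
grasp_force: 30.0
```

Run:
```python
from h import *
L=np.array([.5825,.1125]);a=np.radians(88);ux=np.array([np.cos(a),np.sin(a)]);uy=np.array([-ux[1],ux[0]])
for x,z in((-.05,.125),(-.05,.047),(.077,.047)): go((*(L+ux*x),z),-2)
```

```text
shift [0.1798 0.0071 0.0035] rot [ 0.5   0.17 -0.05]
shift [0.1801 0.0065 0.0815] rot [ 0.5   0.17 -0.05]
shift [0.3071 0.0063 0.0811] rot [ 0.5   0.17 -0.05]
```

>>> creep_tool(steps=[[0.05, 0.002, 0, 0, 0, 0, 0], [0.1, 0.004, 0, 0, 0, 0, 0], [0.15, 0.0065, 0, 0, 0, 0, 0], [0.18, 0.0065, 0, 0, 0, 0, 0], [0.18, 0.0065, 0, 0, 0, 0, 0], [0.18, 0.0065, 0, 0, 0, 0, 0]])

```text
time_s: 4.8
position: [0.5762, 0.0645, 0.1242]
tcp_rot: [[0.034, 0.999, -0.002], [0.999, -0.034, -0.0], [-0.0, -0.002, -1.0]]
force: [-0.2, 0.3, -2.6]
opening: 0.408
grasp_force: 30.0
```

Run:
```python
from h import *
c,T=shot("wrist"); np.savez("w2.npz",T=T,**c); print(T[:3].round(4))
crop(c,0,0,512,384,1.5,"w2")
```

```text
[[ 3.350e-02  9.994e-01 -1.900e-03  5.762e-01]
 [ 9.994e-01 -3.350e-02 -3.000e-04  6.450e-02]
 [-3.000e-04 -1.900e-03 -1.000e+00  1.242e-01]]
```

View pics/w2.png

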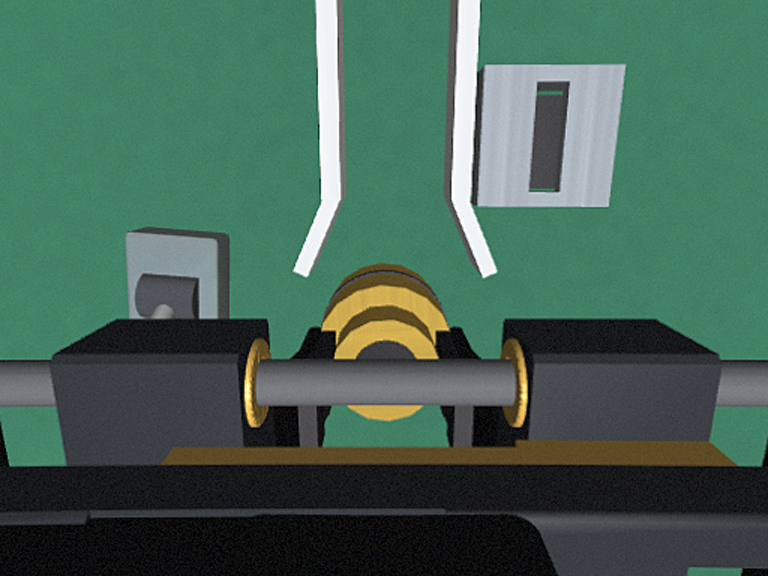

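Run:
```python
from h import *
np.set_printoptions(suppress=True,precision=4)
d=dict(np.load("w2.npz"));T=d["T"];c=d
o=lambda *p:(np.array(p,float)+.5)/1.5-.5
print("rails inner L0,Lb,R0,Rb",at(c,o((337,0),(341,198),(459,0),(452,198)),.036,T))
s=at(c,o((537,82),(569,82),(560,192),(529,190)),.044,T);print("slot",s,s.mean(0))
print("plate",at(c,o((484,65),(625,65),(610,207),(470,206)),.044,T),at(c,o((484,65),(625,65),(610,207),(470,206)),.044,T).mean(0))
```

```text
rails inner L0,Lb,R0,Rb [[0.5588 0.2036 0.036 ]
 [0.5556 0.1145 0.036 ]
 [0.6148 0.2017 0.036 ]
 [0.6118 0.1126 0.036 ]]
slot [[0.6497 0.1644 0.044 ]
 [0.6644 0.1638 0.044 ]
 [0.6632 0.1142 0.044 ]
 [0.6481 0.1157 0.044 ]] [0.6564 0.1395 0.044 ]
plate [[0.6252 0.1725 0.044 ]
 [0.6893 0.17   0.044 ]
 [0.6879 0.1061 0.044 ]
 [0.6195 0.109  0.044 ]] [0.6555 0.1394 0.044 ]
```

>>> creep_tool(steps=[[0, 0.0055, 0.03, 0, 0, 0, 0], [0, 0.0055, 0.06, 0, 0, 0, 0], [0, 0.0055, 0.077, 0, 0, 0, 0], [0.02, 0.0055, 0.077, 0, 0, 0, 0], [0.04, 0.0055, 0.077, 0, 0, 0, 0], [0.06, 0.0055, 0.077, 0, 0, 0, 0], [0.08, 0.0055, 0.077, 0, 0, 0, 0], [0.1, 0.0055, 0.077, 0, 0, 0, 0], [0.12, 0.0055, 0.077, 0, 0, 0, 0], [0.128, 0.0055, 0.077, 0, 0, 0, 0], [0.128, 0.0055, 0.077, 0, 0, 0, 0], [0.128, 0.0055, 0.077, 0, 0, 0, 0]])

```text
time_s: 6.05
position: [0.5886, 0.1905, 0.0493]
tcp_rot: [[0.037, 0.999, 0.003], [0.999, -0.037, 0.001], [0.001, 0.003, -1.0]]
force: [-0.2, -0.3, 5.1]
opening: 0.403
grasp_force: 35.6
```

```bash
python3 -c "
from h import *
go((.5868,.1895,.0465),-2)"
```

```text
shift [-0.0011 -0.0018  0.0028] rot [ 0.16 -0.05 -0.14]
```

>>> creep_tool(steps=[[0, 0, 0, 0, 0, 0, 0.8], [0, 0, 0, 0, 0, 0, 0.8], [0, 0, 0, 0, 0, 0, 0.8], [0, 0, 0, 0, 0, 0, 0.8], [0, 0, -0.03, 0, 0, 0, 0.8], [0, 0, -0.06, 0, 0, 0, 0.8], [0, 0, -0.09, 0, 0, 0, 1], [0, 0, -0.09, 0, 0, 0, 1], [0, 0, -0.09, 0, 0, 0, 1]])

```text
time_s: 6.95
position: [0.5871, 0.1915, 0.1389]
tcp_rot: [[0.036, 0.999, 0.001], [0.999, -0.036, 0.0], [0.0, 0.001, -1.0]]
force: [-0.1, -0.1, -0.6]
opening: 0.963
grasp_force: 0.0
```

Run:
```python
from h import *
c,o=fits()
crop(c,90,100,410,260,2.5,"t2")
go((.587,-.24,.11),-2)
```

```text
fit [ 0.6895 -0.0287] [250 130  22  23 257]
fit [ 0.5868 -0.24  ] [322 162  18  16 185]
fit [0.5838 0.162 ] [190 164  17  17 188]
fit [ 0.5586 -0.3547] [360 170  17  17 187]
fit [ 0.4678 -0.2547] [328 201  17  16 182]
fit [ 0.4487 -0.3472] [359 207  17  17 188]
shift [-0.431   0.0163  0.0279] rot [-0.09  0.01 -0.06]
```

View pics/t2.png

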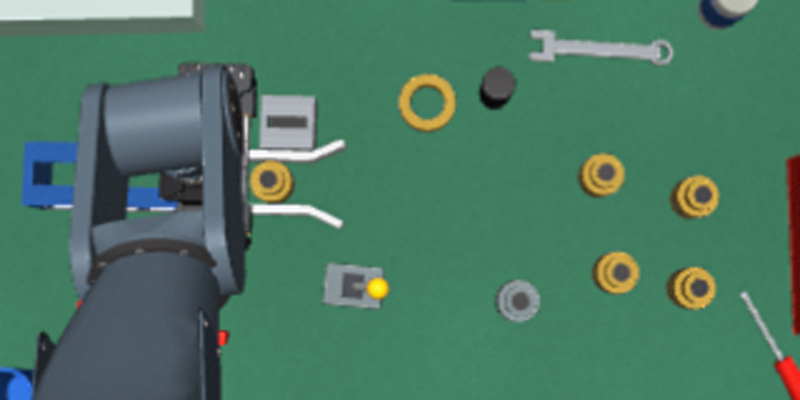

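Run:
```python
from h import *
d=dict(np.load("w2.npz"));T=d["T"];p=T[:3,3]
for dz,r in((.0143,.018),(.0143,0.009),(-.0037,.025),(-.0457,.025)):
    print(dz,r,(proj(d,[p+[0,r,dz],p+[r,0,dz],p+[0,-r,dz]],T)*1.5).round())
```

```text
0.0143 0.018 [[382. 318.]
 [439. 369.]
 [386. 420.]]
0.0143 0.009 [[383. 344.]
 [411. 369.]
 [385. 396.]]
-0.0037 0.025 [[382. 283.]
 [453. 348.]
 [386. 413.]]
-0.0457 0.025 [[383. 261.]
 [441. 314.]
 [386. 368.]]
```

Add to h.py:
```python
L0=np.array([.5835,.1125]);_a=np.radians(88);UX=np.array([np.cos(_a),np.sin(_a)]);UY=np.array([-UX[1],UX[0]])
def lane(x,z,y=0): return (*(L0+UX*x+UY*y),z)
def lx(p): d=np.array(p)[:2]-L0; return (d@UX).round(4),(d@UY).round(4)
```

```bash
python3 -c "
from h import *
go(lane(-.03,.13),-92)
go(lane(-.03,.03),-92)"
```

```text
shift [-1.089e-01  1.000e-04  7.900e-03] rot [-6.000e-02  8.000e-02  8.994e+01]
shift [-0.1089  0.0003  0.1079] rot [-6.000e-02  8.000e-02  8.994e+01]
```

In the tool's units: 90 degrees / 114.5916 = 0.7854.

>>> creep_tool(steps=[[-0.05, 0, 0, 0, 0, 0.0698, 0], [-0.09, 0, 0, 0, 0, 0.1484, 0], [-0.109, 0, 0, 0, 0, 0.2182, 0], [-0.109, 0, 0, 0, 0, 0.2967, 0], [-0.109, 0, 0, 0, 0, 0.3665, 0], [-0.109, 0, 0, 0, 0, 0.4451, 0], [-0.109, 0, 0, 0, 0, 0.5236, 0], [-0.109, 0, 0, 0, 0, 0.5934, 0], [-0.109, 0, 0, 0, 0, 0.672, 0], [-0.109, 0, 0, 0, 0, 0.7418, 0], [-0.109, 0, 0, 0, 0, 0.7854, 0], [-0.109, 0, 0.04, 0, 0, 0.7854, 0], [-0.109, 0, 0.08, 0, 0, 0.7854, 0], [-0.109, 0, 0.106, 0, 0, 0.7854, 0], [-0.109, 0, 0.106, 0, 0, 0.7854, 0], [-0.109, 0, 0.106, 0, 0, 0.7854, 0]])

```text
time_s: 8.6
position: [0.5821, 0.0826, 0.0313]
tcp_rot: [[0.999, -0.036, -0.003], [-0.036, -0.999, 0.0], [-0.003, -0.0, -1.0]]
force: [0.6, 0.2, 0.4]
opening: 0.005
grasp_force: 0.0
```

```bash
python3 -c "
from h import *
print(lx(tool()[:3,3]));go(lane(.045,.03),-92)"
```

```text
(np.float64(-0.03), np.float64(0.0003))
shift [ 0.0003 -0.075   0.0013] rot [-0.    0.18 -0.06]
```

>>> creep_tool(steps=[[0, -0.015, 0, 0, 0, 0, 0], [0, -0.03, 0, 0, 0, 0, 0], [0, -0.042, 0, 0, 0, 0, 0], [0, -0.054, 0, 0, 0, 0, 0], [0, -0.066, 0, 0, 0, 0, 0], [0, -0.075, 0, 0, 0, 0, 0], [0, -0.075, 0, 0, 0, 0, 0], [0, -0.06, 0, 0, 0, 0, 0], [0, -0.02, 0, 0, 0, 0, 0], [0, -0.01, -0.03, 0, 0, 0, 0], [0, 0, -0.08, 0, 0, 0, 0.5], [0, 0.04, -0.1, 0, 0, 0, 1], [0, 0.08, -0.1, 0, 0, 0, 1], [0, 0.12, -0.1, 0, 0, 0, 1], [0, 0.16, -0.1, 0, 0, 0, 1], [0, 0.2, -0.1, 0, 0, 0, 1], [0, 0.24, -0.1, 0, 0, 0, 1], [0, 0.28, -0.1, 0, 0, 0, 1], [0, 0.28, -0.1, 0, 0, 0, 1]])

```text
time_s: 10.5
position: [0.5727, -0.2042, 0.1323]
tcp_rot: [[0.999, -0.043, 0.002], [-0.043, -0.999, -0.003], [0.002, 0.003, -1.0]]
force: [-0.3, 0.3, 0.4]
opening: 0.738
grasp_force: 0.0
```

Run:
```python
from h import *
c,o=fits()
for p in o: print(lx(p))
go((.5875,-.2405,.045),-92)
```

```text
fit [ 0.6892 -0.0292] [250 130  22  23 256]
fit [0.5844 0.195 ] [179 164  17  17 184]
fit [ 0.4486 -0.3474] [361 207  15  17 136]
(np.float64(-0.1379), np.float64(-0.1106))
(np.float64(0.0825), np.float64(0.002))
(np.float64(-0.4643), np.float64(0.1188))
shift [0.017  0.0387 0.0871] rot [ 0.   -0.   -0.39]
```

>>> creep_tool(steps=[[0.017, 0.0385, 0.03, 0, 0, 0, 1], [0.017, 0.0385, 0.06, 0, 0, 0, 1], [0.017, 0.0385, 0.08, 0, 0, 0, 1], [0.017, 0.0385, 0.087, 0, 0, 0, 1], [0.017, 0.0385, 0.087, 0, 0, 0, 0], [0.017, 0.0385, 0.087, 0, 0, 0, 0], [0.017, 0.0385, 0.087, 0, 0, 0, 0], [0.017, 0.0385, 0.087, 0, 0, 0, 0], [0.017, 0.0385, 0.087, 0, 0, 0, 0], [0.017, 0.0385, 0.087, 0, 0, 0, 0], [0.017, 0.0385, 0.087, 0, 0, 0, 0], [0.017, 0.0385, 0.087, 0, 0, 0, 0], [0.017, 0.0385, 0.087, 0, 0, 0, 0], [0.017, 0.0385, 0.05, 0, 0, 0, 0], [0.017, 0.0385, 0.01, 0, 0, 0, 0], [0.017, 0.0385, 0.005, 0, 0, 0, 0], [0.017, 0.0385, 0.005, 0, 0, 0, 0]])

```text
time_s: 12.25
position: [0.5887, -0.2358, 0.128]
tcp_rot: [[0.999, -0.036, 0.001], [-0.036, -0.999, 0.0], [0.001, -0.0, -1.0]]
force: [1.1, 0.6, -1.6]
opening: 0.408
grasp_force: 29.9
```

Run:
```python
from h import *
go(lane(.0,.128),-92); go(lane(.02,.048),-92)
```

```text
shift [-1.770e-02 -3.479e-01  1.000e-04] rot [-0.03 -0.04 -0.06]
shift [-0.0178 -0.3679  0.0802] rot [-0.03 -0.04 -0.06]
```

>>> creep_tool(steps=[[-0.002, -0.04, 0, 0, 0, 0, 0], [-0.004, -0.08, 0, 0, 0, 0, 0], [-0.006, -0.12, 0, 0, 0, 0, 0], [-0.008, -0.16, 0, 0, 0, 0, 0], [-0.01, -0.2, 0, 0, 0, 0, 0], [-0.012, -0.24, 0, 0, 0, 0, 0], [-0.0175, -0.28, 0, 0, 0, 0, 0], [-0.0175, -0.308, 0, 0, 0, 0, 0], [-0.0175, -0.308, 0.03, 0, 0, 0, 0], [-0.0175, -0.308, 0.06, 0, 0, 0, 0], [-0.0175, -0.308, 0.079, 0, 0, 0, 0], [-0.0175, -0.308, 0.079, 0, 0, 0, 0], [-0.0175, -0.32, 0.079, 0, 0, 0, 0], [-0.0175, -0.332, 0.079, 0, 0, 0, 0], [-0.0175, -0.344, 0.079, 0, 0, 0, 0], [-0.0175, -0.356, 0.079, 0, 0, 0, 0], [-0.0175, -0.368, 0.079, 0, 0, 0, 0], [-0.0175, -0.368, 0.079, 0, 0, 0, 0], [-0.0175, -0.368, 0.079, 0, 0, 0, 0]])

```text
time_s: 14.15
position: [0.5844, 0.1326, 0.0487]
tcp_rot: [[0.999, -0.034, 0.0], [-0.034, -0.999, -0.0], [0.0, 0.0, -1.0]]
force: [-1.0, -0.4, -2.1]
opening: 0.406
grasp_force: 30.0
```

Run:
```python
from h import *
print(lx(tool()[:3,3]))
```

```text
(np.float64(0.0201), np.float64(-0.0002))
```

>>> creep_tool(steps=[[0, 0, 0.002, 0, 0, 0, 0], [0, 0, 0.002, 0, 0, 0, 0.53], [0, 0, 0.002, 0, 0, 0, 0.53], [0, 0, 0.002, 0, 0, 0, 0.53], [0, 0, -0.03, 0, 0, 0, 0.53], [0, 0.02, -0.05, 0, 0, 0, 0], [0, 0.05, -0.05, 0, 0, 0, 0], [0, 0.065, -0.03, 0, 0, 0, 0], [0, 0.065, 0, 0, 0, 0, 0], [0, 0.065, 0.018, 0, 0, 0, 0], [0, 0.065, 0.018, 0, 0, 0, 0], [0, 0.065, 0.018, 0, 0, 0, 0]])

```text
time_s: 15.35
position: [0.5823, 0.0669, 0.0308]
tcp_rot: [[0.999, -0.036, 0.0], [-0.036, -0.999, 0.0], [0.0, -0.0, -1.0]]
force: [-0.3, -1.5, 0.6]
opening: 0.027
grasp_force: 0.0
```

Run:
```python
from h import *
print(lx(tool()[:3,3]))
c,o=fits(0)
for p in o: print(lx(p),p)
```

```text
(np.float64(-0.0456), np.float64(-0.0004))
(np.float64(-0.1382), np.float64(-0.1109)) [ 0.68947421 -0.02945027  0.06      ]
(np.float64(0.084), np.float64(0.0016)) [0.5848175  0.19651944 0.06      ]
(np.float64(-0.4678), np.float64(0.0086)) [ 0.55862439 -0.3546935   0.06      ]
(np.float64(-0.3711), np.float64(0.1029)) [ 0.46775809 -0.25479313  0.06      ]
(np.float64(-0.4641), np.float64(0.1187)) [ 0.44865776 -0.34720853  0.06      ]
```

>>> creep_tool(steps=[[0, -0.015, 0, 0, 0, 0, 0], [0, -0.03, 0, 0, 0, 0, 0], [0, -0.042, 0, 0, 0, 0, 0], [0, -0.054, 0, 0, 0, 0, 0], [0, -0.066, 0, 0, 0, 0, 0], [0, -0.078, 0, 0, 0, 0, 0], [0, -0.09, 0, 0, 0, 0, 0], [0, -0.09, 0, 0, 0, 0, 0], [0, -0.05, 0, 0, 0, 0, 0], [0, -0.03, -0.03, 0, 0, 0, 0], [0, 0, -0.08, 0, 0, 0, 0.5], [-0.02, 0.04, -0.1, 0, 0, 0, 1], [-0.04, 0.08, -0.1, 0, 0, 0, 1], [-0.05, 0.12, -0.1, 0, 0, 0, 1], [-0.06, 0.16, -0.1, 0, 0, 0, 1], [-0.08, 0.2, -0.1, 0, 0, 0, 1], [-0.09, 0.24, -0.1, 0, 0, 0, 1], [-0.1, 0.28, -0.1, 0, 0, 0, 1], [-0.1, 0.31, -0.1, 0, 0, 0, 1], [-0.1, 0.31, -0.1, 0, 0, 0, 1]])

```text
time_s: 17.4
position: [0.472, -0.2431, 0.1309]
tcp_rot: [[0.999, -0.04, 0.003], [-0.04, -0.999, -0.003], [0.003, 0.002, -1.0]]
force: [0.3, -0.2, -0.3]
opening: 0.829
grasp_force: 0.0
```

Run:
```python
from h import *
c,o=fits(0)
for p in o: print(lx(p),p)
go((.4685,-.2552,.045),-92)
```

```text
(np.float64(-0.1386), np.float64(-0.1107)) [ 0.68928954 -0.0298458   0.06      ]
(np.float64(-0.4699), np.float64(0.0063)) [ 0.56078922 -0.35690245  0.06      ]
shift [-0.0023  0.0147  0.0856] rot [ 0.   -0.07 -0.24]
```

>>> creep_tool(steps=[[-0.003, 0.0155, 0.03, 0, 0, 0, 1], [-0.003, 0.0155, 0.06, 0, 0, 0, 1], [-0.003, 0.0155, 0.08, 0, 0, 0, 1], [-0.003, 0.0155, 0.086, 0, 0, 0, 1], [-0.003, 0.0155, 0.086, 0, 0, 0, 0], [-0.003, 0.0155, 0.086, 0, 0, 0, 0], [-0.003, 0.0155, 0.086, 0, 0, 0, 0], [-0.003, 0.0155, 0.086, 0, 0, 0, 0], [-0.003, 0.0155, 0.086, 0, 0, 0, 0], [-0.003, 0.0155, 0.086, 0, 0, 0, 0], [-0.003, 0.0155, 0.086, 0, 0, 0, 0], [-0.003, 0.0155, 0.086, 0, 0, 0, 0], [-0.003, 0.0155, 0.086, 0, 0, 0, 0], [-0.003, 0.0155, 0.05, 0, 0, 0, 0], [-0.003, 0.0155, 0.01, 0, 0, 0, 0], [-0.003, 0.0155, 0.005, 0, 0, 0, 0], [-0.003, 0.0155, 0.005, 0, 0, 0, 0], [-0.003, 0.0155, 0.005, 0, 0, 0, 0]])

```text
time_s: 19.25
position: [0.4664, -0.2536, 0.1243]
tcp_rot: [[0.999, -0.036, -0.002], [-0.036, -0.999, 0.002], [-0.002, -0.002, -1.0]]
force: [-0.2, -0.3, -2.0]
opening: 0.408
grasp_force: 30.0
```

Run:
```python
from h import *
go(lane(-.04,.128),-92); go(lane(.02,.048),-92)
c,o=fits(0)
for p in o: print(lx(p),p)
```

```text
shift [ 0.1039 -0.3301 -0.0033] rot [-0.11  0.13 -0.05]
shift [ 0.104  -0.3899  0.0768] rot [-0.11  0.13 -0.05]
(np.float64(-0.139), np.float64(-0.1107)) [ 0.68928313 -0.03032349  0.06      ]
(np.float64(-0.4622), np.float64(0.0038)) [ 0.56357514 -0.349304    0.06      ]
```

>>> creep_tool(steps=[[0.012, -0.04, 0, 0, 0, 0, 0], [0.024, -0.08, 0, 0, 0, 0, 0], [0.036, -0.12, 0, 0, 0, 0, 0], [0.05, -0.16, 0, 0, 0, 0, 0], [0.063, -0.2, 0, 0, 0, 0, 0], [0.076, -0.24, 0, 0, 0, 0, 0], [0.09, -0.28, 0, 0, 0, 0, 0], [0.104, -0.32, 0, 0, 0, 0, 0], [0.104, -0.33, 0, 0, 0, 0, 0], [0.104, -0.33, 0.03, 0, 0, 0, 0], [0.104, -0.33, 0.06, 0, 0, 0, 0], [0.104, -0.33, 0.077, 0, 0, 0, 0], [0.104, -0.33, 0.077, 0, 0, 0, 0], [0.104, -0.342, 0.077, 0, 0, 0, 0], [0.104, -0.354, 0.077, 0, 0, 0, 0], [0.104, -0.366, 0.077, 0, 0, 0, 0], [0.104, -0.378, 0.077, 0, 0, 0, 0], [0.104, -0.39, 0.077, 0, 0, 0, 0], [0.104, -0.39, 0.077, 0, 0, 0, 0], [0.104, -0.39, 0.077, 0, 0, 0, 0]])

```text
time_s: 21.3
position: [0.5853, 0.1322, 0.0487]
tcp_rot: [[0.999, -0.035, 0.0], [-0.035, -0.999, -0.0], [0.0, 0.0, -1.0]]
force: [-0.2, -0.1, -2.0]
opening: 0.404
grasp_force: 30.0
```

Run:
```python
from h import *
print(lx(tool()[:3,3]))
c,o=fits(0)
for p in o: print(lx(p),p)
```

```text
(np.float64(0.0197), np.float64(-0.0011))
(np.float64(-0.138), np.float64(-0.1108)) [ 0.68946158 -0.02929293  0.06      ]
(np.float64(-0.4678), np.float64(0.0085)) [ 0.55865114 -0.35471394  0.06      ]
(np.float64(-0.4587), np.float64(0.09)) [ 0.47754415 -0.34280649  0.06      ]
```

>>> creep_tool(steps=[[0, 0, 0.002, 0, 0, 0, 0], [0, 0, 0.002, 0, 0, 0, 0.53], [0, 0, 0.002, 0, 0, 0, 0.53], [0, 0, 0.002, 0, 0, 0, 0.53], [0, 0, -0.03, 0, 0, 0, 0.53], [0, 0.02, -0.05, 0, 0, 0, 0], [0, 0.05, -0.05, 0, 0, 0, 0], [0, 0.065, -0.03, 0, 0, 0, 0], [0, 0.065, 0, 0, 0, 0, 0], [0, 0.065, 0.018, 0, 0, 0, 0], [0, 0.065, 0.018, 0, 0, 0, 0], [0, 0.065, 0.018, 0, 0, 0, 0]])

```text
time_s: 22.55
position: [0.5834, 0.0664, 0.0308]
tcp_rot: [[0.999, -0.036, 0.0], [-0.036, -0.999, -0.0], [0.0, 0.0, -1.0]]
force: [0.4, -0.0, 0.2]
opening: 0.031
grasp_force: 0.0
```

>>> creep_tool(steps=[[0, -0.015, 0, 0, 0, 0, 0], [0, -0.03, 0, 0, 0, 0, 0], [0, -0.042, 0, 0, 0, 0, 0], [0, -0.054, 0, 0, 0, 0, 0], [0, -0.066, 0, 0, 0, 0, 0], [0, -0.078, 0, 0, 0, 0, 0], [0, -0.09, 0, 0, 0, 0, 0], [0, -0.09, 0, 0, 0, 0, 0], [0, -0.05, 0, 0, 0, 0, 0], [0, -0.03, -0.03, 0, 0, 0, 0], [0, 0, -0.08, 0, 0, 0, 0.5], [-0.01, 0.04, -0.1, 0, 0, 0, 1], [-0.01, 0.08, -0.1, 0, 0, 0, 1], [-0.01, 0.12, -0.1, 0, 0, 0, 1], [-0.01, 0.16, -0.1, 0, 0, 0, 1], [-0.01, 0.2, -0.1, 0, 0, 0, 1], [-0.01, 0.24, -0.1, 0, 0, 0, 1], [-0.01, 0.28, -0.1, 0, 0, 0, 1], [-0.01, 0.28, -0.1, 0, 0, 0, 1], [-0.01, 0.28, -0.1, 0, 0, 0, 1]])

```text
time_s: 24.55
position: [0.563, -0.213, 0.1305]
tcp_rot: [[0.999, -0.038, 0.0], [-0.038, -0.999, 0.001], [0.0, -0.001, -1.0]]
force: [-0.1, -0.0, -0.5]
opening: 0.835
grasp_force: 0.0
```

Run:
```python
from h import *
c,o=fits(0)
for p in o: print(lx(p),p)
crop(c,90,100,410,260,2.5,"t3")
go((.5592,-.355,.13),-92)
```

```text
(np.float64(-0.1379), np.float64(-0.1105)) [ 0.68913783 -0.0292113   0.06      ]
shift [0.0015 0.1432 0.0002] rot [-0.08  0.03 -0.06]
```

View pics/t3.png

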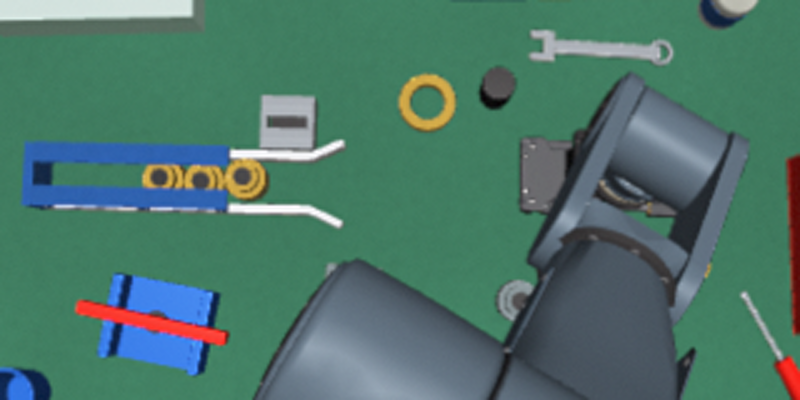

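>>> creep_tool(steps=[[0.0015, 0.04, 0, 0, 0, 0, 1], [0.0015, 0.08, 0, 0, 0, 0, 1], [0.0015, 0.12, 0, 0, 0, 0, 1], [0.0015, 0.143, 0, 0, 0, 0, 1], [0.0015, 0.143, 0.03, 0, 0, 0, 1], [0.0015, 0.143, 0.06, 0, 0, 0, 1], [0.0015, 0.143, 0.08, 0, 0, 0, 1], [0.0015, 0.143, 0.086, 0, 0, 0, 1], [0.0015, 0.143, 0.086, 0, 0, 0, 0], [0.0015, 0.143, 0.086, 0, 0, 0, 0], [0.0015, 0.143, 0.086, 0, 0, 0, 0], [0.0015, 0.143, 0.086, 0, 0, 0, 0], [0.0015, 0.143, 0.086, 0, 0, 0, 0], [0.0015, 0.143, 0.086, 0, 0, 0, 0], [0.0015, 0.143, 0.086, 0, 0, 0, 0], [0.0015, 0.143, 0.086, 0, 0, 0, 0], [0.0015, 0.143, 0.05, 0, 0, 0, 0], [0.0015, 0.143, 0.01, 0, 0, 0, 0], [0.0015, 0.143, 0.005, 0, 0, 0, 0], [0.0015, 0.143, 0.005, 0, 0, 0, 0]])

```text
time_s: 26.6
position: [0.5599, -0.3564, 0.1267]
tcp_rot: [[0.999, -0.036, 0.002], [-0.036, -0.999, -0.002], [0.002, 0.002, -1.0]]
force: [-0.8, -0.8, -2.7]
opening: 0.405
grasp_force: 30.0
```

Run:
```python
from h import *
go(lane(-.04,.128),-92); go(lane(.02,.048),-92)
c,o=fits(0)
for p in o: print(lx(p),p)
```

```text
shift [ 0.0068 -0.4294 -0.0021] rot [ 0.1  -0.11 -0.05]
shift [ 0.0066 -0.4896  0.0778] rot [ 0.1  -0.11 -0.05]
(np.float64(-0.1377), np.float64(-0.1106)) [ 0.6892538  -0.02894946  0.06      ]
(np.float64(-0.4528), np.float64(0.0903)) [ 0.47749698 -0.33690996  0.06      ]
```

>>> creep_tool(steps=[[0.001, -0.05, 0, 0, 0, 0, 0], [0.002, -0.1, 0, 0, 0, 0, 0], [0.003, -0.15, 0, 0, 0, 0, 0], [0.004, -0.2, 0, 0, 0, 0, 0], [0.005, -0.25, 0, 0, 0, 0, 0], [0.006, -0.3, 0, 0, 0, 0, 0], [0.007, -0.35, 0, 0, 0, 0, 0], [0.007, -0.4, 0, 0, 0, 0, 0], [0.007, -0.43, 0, 0, 0, 0, 0], [0.007, -0.43, 0.03, 0, 0, 0, 0], [0.007, -0.43, 0.06, 0, 0, 0, 0], [0.007, -0.43, 0.0775, 0, 0, 0, 0], [0.007, -0.43, 0.0775, 0, 0, 0, 0], [0.007, -0.442, 0.0775, 0, 0, 0, 0], [0.007, -0.454, 0.0775, 0, 0, 0, 0], [0.007, -0.466, 0.0775, 0, 0, 0, 0], [0.007, -0.478, 0.0775, 0, 0, 0, 0], [0.007, -0.49, 0.0775, 0, 0, 0, 0], [0.007, -0.49, 0.0775, 0, 0, 0, 0], [0.007, -0.49, 0.0775, 0, 0, 0, 0]])

```text
time_s: 28.65
position: [0.5839, 0.1341, 0.0482]
tcp_rot: [[0.999, -0.034, 0.0], [-0.034, -0.999, -0.0], [0.0, 0.0, -1.0]]
force: [0.1, -0.1, -1.8]
opening: 0.405
grasp_force: 34.4
```

Run:
```python
from h import *
print(lx(tool()[:3,3]))
c,o=fits(0)
for p in o: print(lx(p),p)
```

```text
(np.float64(0.0216), np.float64(0.0003))
(np.float64(-0.1384), np.float64(-0.1107)) [ 0.68929738 -0.02965732  0.06      ]
(np.float64(-0.4587), np.float64(0.0901)) [ 0.4774832  -0.34274422  0.06      ]
```

>>> creep_tool(steps=[[0, 0, 0.002, 0, 0, 0, 0], [0, 0, 0.002, 0, 0, 0, 0.53], [0, 0, 0.002, 0, 0, 0, 0.53], [0, 0, 0.002, 0, 0, 0, 0.53], [0, 0, -0.03, 0, 0, 0, 0.53], [0, 0.02, -0.05, 0, 0, 0, 0], [0, 0.05, -0.05, 0, 0, 0, 0], [0, 0.065, -0.03, 0, 0, 0, 0], [0, 0.065, 0, 0, 0, 0, 0], [0, 0.065, 0.018, 0, 0, 0, 0], [0, 0.065, 0.018, 0, 0, 0, 0], [0, 0.065, 0.018, 0, 0, 0, 0]])

```text
time_s: 29.9
position: [0.5818, 0.0685, 0.0302]
tcp_rot: [[0.999, -0.036, 0.0], [-0.036, -0.999, 0.0], [0.0, -0.0, -1.0]]
force: [-0.1, -0.1, 0.5]
opening: 0.03
grasp_force: 0.0
```

>>> creep_tool(steps=[[0, -0.015, 0, 0, 0, 0, 0], [0, -0.03, 0, 0, 0, 0, 0], [0, -0.042, 0, 0, 0, 0, 0], [0, -0.054, 0, 0, 0, 0, 0], [0, -0.066, 0, 0, 0, 0, 0], [0, -0.078, 0, 0, 0, 0, 0], [0, -0.09, 0, 0, 0, 0, 0], [0, -0.09, 0, 0, 0, 0, 0], [0, -0.05, 0, 0, 0, 0, 0], [0, -0.03, -0.03, 0, 0, 0, 0], [0, 0, -0.08, 0, 0, 0, 0.5], [-0.01, 0.04, -0.1, 0, 0, 0, 1], [-0.02, 0.08, -0.1, 0, 0, 0, 1], [-0.03, 0.12, -0.1, 0, 0, 0, 1], [-0.04, 0.16, -0.1, 0, 0, 0, 1], [-0.05, 0.2, -0.1, 0, 0, 0, 1], [-0.07, 0.24, -0.1, 0, 0, 0, 1], [-0.09, 0.28, -0.1, 0, 0, 0, 1], [-0.09, 0.28, -0.1, 0, 0, 0, 1], [-0.09, 0.28, -0.1, 0, 0, 0, 1]])

```text
time_s: 31.9
position: [0.4816, -0.2081, 0.1303]
tcp_rot: [[0.999, -0.038, 0.001], [-0.038, -0.999, 0.001], [0.001, -0.001, -1.0]]
force: [-0.1, 0.3, -0.6]
opening: 0.836
grasp_force: 0.0
```

Run:
```python
from h import *
c,o=fits(0)
for p in o: print(lx(p),p)
go((.478,-.343,.13),-92)
```

```text
(np.float64(-0.1382), np.float64(-0.1107)) [ 0.68928432 -0.0294298   0.06      ]
shift [1.100e-03 1.358e-01 1.000e-04] rot [-0.05 -0.02 -0.08]
```

>>> creep_tool(steps=[[0.001, 0.04, 0, 0, 0, 0, 1], [0.001, 0.08, 0, 0, 0, 0, 1], [0.001, 0.12, 0, 0, 0, 0, 1], [0.001, 0.136, 0, 0, 0, 0, 1], [0.001, 0.136, 0.03, 0, 0, 0, 1], [0.001, 0.136, 0.06, 0, 0, 0, 1], [0.001, 0.136, 0.08, 0, 0, 0, 1], [0.001, 0.136, 0.086, 0, 0, 0, 1], [0.001, 0.136, 0.086, 0, 0, 0, 0], [0.001, 0.136, 0.086, 0, 0, 0, 0], [0.001, 0.136, 0.086, 0, 0, 0, 0], [0.001, 0.136, 0.086, 0, 0, 0, 0], [0.001, 0.136, 0.086, 0, 0, 0, 0], [0.001, 0.136, 0.086, 0, 0, 0, 0], [0.001, 0.136, 0.086, 0, 0, 0, 0], [0.001, 0.136, 0.086, 0, 0, 0, 0], [0.001, 0.136, 0.05, 0, 0, 0, 0], [0.001, 0.136, 0.01, 0, 0, 0, 0], [0.001, 0.136, 0.005, 0, 0, 0, 0], [0.001, 0.136, 0.005, 0, 0, 0, 0]])

```text
time_s: 33.95
position: [0.4781, -0.3444, 0.1259]
tcp_rot: [[0.999, -0.036, 0.001], [-0.036, -0.999, -0.002], [0.002, 0.002, -1.0]]
force: [0.0, 0.3, -3.3]
opening: 0.407
grasp_force: 30.0
```

Run:
```python
from h import *
go(lane(-.04,.128),-92); go(lane(.02,.048),-92)
c,o=fits(0)
for p in o: print(lx(p),p)
```

```text
shift [ 0.089  -0.4203 -0.0027] rot [ 0.09 -0.09 -0.05]
shift [ 0.0888 -0.4805  0.0772] rot [ 0.09 -0.09 -0.05]
(np.float64(-0.1389), np.float64(-0.111)) [ 0.6896201  -0.03020561  0.06      ]
```

>>> creep_tool(steps=[[0.011, -0.05, 0, 0, 0, 0, 0], [0.022, -0.1, 0, 0, 0, 0, 0], [0.033, -0.15, 0, 0, 0, 0, 0], [0.044, -0.2, 0, 0, 0, 0, 0], [0.055, -0.25, 0, 0, 0, 0, 0], [0.066, -0.3, 0, 0, 0, 0, 0], [0.077, -0.35, 0, 0, 0, 0, 0], [0.089, -0.4, 0, 0, 0, 0, 0], [0.089, -0.421, 0, 0, 0, 0, 0], [0.089, -0.421, 0.03, 0, 0, 0, 0], [0.089, -0.421, 0.06, 0, 0, 0, 0], [0.089, -0.421, 0.077, 0, 0, 0, 0], [0.089, -0.421, 0.077, 0, 0, 0, 0], [0.089, -0.433, 0.077, 0, 0, 0, 0], [0.089, -0.445, 0.077, 0, 0, 0, 0], [0.089, -0.457, 0.077, 0, 0, 0, 0], [0.089, -0.469, 0.077, 0, 0, 0, 0], [0.089, -0.48, 0.077, 0, 0, 0, 0], [0.089, -0.48, 0.077, 0, 0, 0, 0], [0.089, -0.48, 0.077, 0, 0, 0, 0]])

```text
time_s: 36.0
position: [0.5839, 0.133, 0.0482]
tcp_rot: [[0.999, -0.035, 0.0], [-0.035, -0.999, -0.0], [0.0, 0.0, -1.0]]
force: [0.3, 0.7, -2.5]
opening: 0.402
grasp_force: 45.2
```

>>> creep_tool(steps=[[0, 0, 0.002, 0, 0, 0, 0], [0, 0, 0.002, 0, 0, 0, 0.53], [0, 0, 0.002, 0, 0, 0, 0.53], [0, 0, 0.002, 0, 0, 0, 0.53], [0, 0, -0.03, 0, 0, 0, 0.53], [0, 0.02, -0.05, 0, 0, 0, 0], [0, 0.05, -0.05, 0, 0, 0, 0], [0, 0.065, -0.03, 0, 0, 0, 0], [0, 0.065, 0, 0, 0, 0, 0], [0, 0.065, 0.018, 0, 0, 0, 0], [0, 0.065, 0.018, 0, 0, 0, 0], [0, 0.065, 0.018, 0, 0, 0, 0]])

```text
time_s: 37.2
position: [0.5818, 0.0675, 0.0303]
tcp_rot: [[0.999, -0.036, 0.0], [-0.036, -0.999, -0.0], [0.0, 0.0, -1.0]]
force: [0.1, 0.3, 0.8]
opening: 0.03
grasp_force: 0.0
```

Run:
```python
from h import *
print(lx(tool()[:3,3]))
c,o=fits(0)
for p in o: print(lx(p),p)
```

```text
(np.float64(-0.0451), np.float64(0.0001))
(np.float64(-0.1375), np.float64(-0.1103)) [ 0.68896001 -0.02873937  0.06      ]
```

>>> creep_tool(steps=[[0, -0.015, 0, 0, 0, 0, 0], [0, -0.03, 0, 0, 0, 0, 0], [0, -0.042, 0, 0, 0, 0, 0], [0, -0.054, 0, 0, 0, 0, 0], [0, -0.066, 0, 0, 0, 0, 0], [0, -0.078, 0, 0, 0, 0, 0], [0, -0.09, 0, 0, 0, 0, 0], [0, -0.09, 0, 0, 0, 0, 0], [0, -0.05, 0, 0, 0, 0, 0], [0, -0.03, -0.03, 0, 0, 0, 0], [0, 0, -0.08, 0, 0, 0, 0.5], [0, 0.02, -0.13, 0, 0, 0, 1], [0, 0.02, -0.17, 0, 0, 0, 1], [0, 0.02, -0.17, 0, 0, 0, 1], [0, 0.02, -0.17, 0, 0, 0, 1]])

```text
time_s: 38.75
position: [0.5817, 0.0486, 0.2021]
tcp_rot: [[0.999, -0.035, 0.004], [-0.035, -0.999, 0.0], [0.004, -0.0, -1.0]]
force: [-0.4, 0.4, -0.6]
opening: 0.372
grasp_force: 0.0
```

Run:
```python
from h import *
c,o=fits(0)
for p in o: print(lx(p),p)
crop(c,90,100,410,260,2.5,"t4")
go((.405,.245,.2),-11.6)
```

```text
shift [-0.182  -0.19    0.0003] rot [-2.000e-02 -1.000e-02 -8.039e+01]
```

View pics/t4.png

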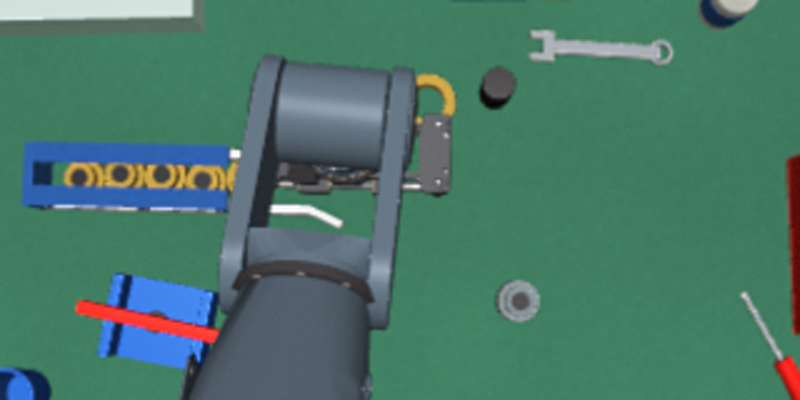

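The rows are not in the units I measure in: turns go in shares of 2 rad. I convert before sending: -80.4 degrees / 114.5916 = -0.7016.

>>> creep_tool(steps=[[-0.03, -0.03, 0, 0, 0, -0.0698, 1], [-0.06, -0.06, 0, 0, 0, -0.1396, 1], [-0.09, -0.09, 0, 0, 0, -0.2094, 1], [-0.12, -0.12, 0, 0, 0, -0.2793, 1], [-0.15, -0.15, 0, 0, 0, -0.3491, 1], [-0.182, -0.19, 0, 0, 0, -0.4189, 1], [-0.182, -0.19, 0, 0, 0, -0.4887, 1], [-0.182, -0.19, 0, 0, 0, -0.5585, 1], [-0.182, -0.19, 0, 0, 0, -0.6283, 1], [-0.182, -0.19, 0, 0, 0, -0.7016, 1], [-0.182, -0.19, 0, 0, 0, -0.7016, 1], [-0.182, -0.19, 0, 0, 0, -0.7016, 1], [-0.182, -0.19, 0, 0, 0, -0.7016, 1]])

```text
time_s: 40.1
position: [0.4051, 0.2441, 0.1993]
tcp_rot: [[0.204, 0.979, -0.002], [0.979, -0.204, -0.0], [-0.001, -0.002, -1.0]]
force: [-1.3, -0.3, 0.0]
opening: 1.002
grasp_force: 0.0
```

Run:
```python
from h import *
c,T=shot("wrist"); np.savez("w3.npz",T=T,**c); print(T[:3].round(4))
crop(c,100,0,420,240,2.5,"w3")
c,o=fits(0)
for p in o: print(lx(p),p)
```

```text
[[ 2.036e-01  9.790e-01 -1.800e-03  4.051e-01]
 [ 9.790e-01 -2.036e-01 -5.000e-04  2.441e-01]
 [-8.000e-04 -1.700e-03 -1.000e+00  1.993e-01]]
(np.float64(-0.1371), np.float64(-0.11)) [ 0.68864274 -0.0283068   0.06      ]
```

View pics/w3.png

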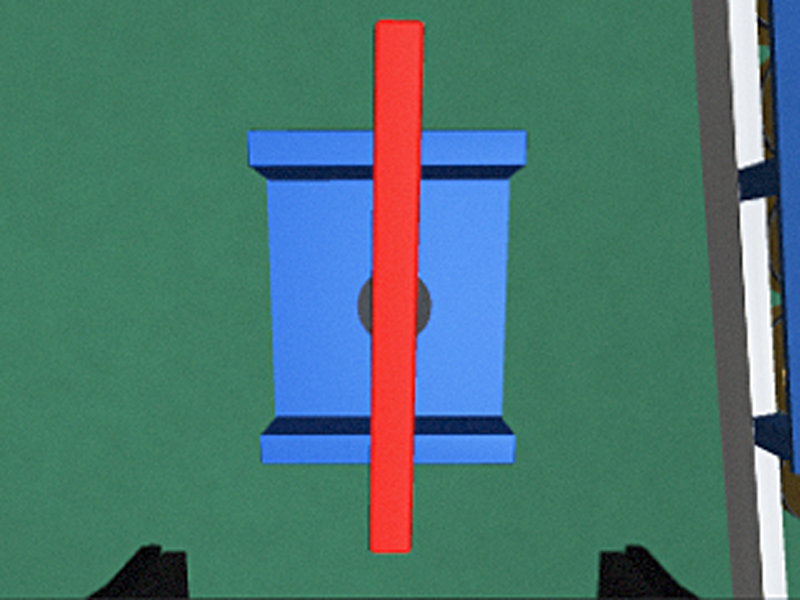

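Run:
```python
from h import *
d=dict(np.load("w3.npz"));T=d["T"]
p=(np.array([(377,21),(423,21),(411,552),(370,552)],float)+.5)/2.5-.5+[100,0]
for z in(.074,):
    q=at(d,p,z,T); print(q.round(4)); a=(q[0]+q[1])/2;b=(q[2]+q[3])/2
    print(z,(a+b)/2,np.linalg.norm(a-b),np.linalg.norm(q[0]-q[1]),np.degrees(np.arctan2(*(a-b)[1::-1])))
m=(a+b)/2
from math import degrees
y=np.degrees(np.arctan2(*(a-b)[1::-1]))-90
go((m[0],m[1],.1),y);go((m[0],m[1],.046),y)
```

```text
[[0.4298 0.3856 0.074 ]
 [0.4441 0.3827 0.074 ]
 [0.4052 0.2089 0.074 ]
 [0.3902 0.212  0.074 ]]
0.074 [0.41729855 0.29728799 0.074     ] 0.17810924041286114 0.014626848402349879 77.26266020433884
shift [0.0546 0.0008 0.0997] rot [-0.04  0.02  1.02]
shift [0.0546 0.0008 0.1537] rot [-0.04  0.02  1.02]
```

In the tool's units: 1 degrees / 114.5916 = 0.0087.

>>> creep_tool(steps=[[0.03, 0.001, 0.03, 0, 0, 0.0087, 1], [0.0546, 0.001, 0.07, 0, 0, 0.0087, 1], [0.0546, 0.001, 0.11, 0, 0, 0.0087, 1], [0.0546, 0.001, 0.135, 0, 0, 0.0087, 1], [0.0546, 0.001, 0.146, 0, 0, 0.0087, 1], [0.0546, 0.001, 0.146, 0, 0, 0.0087, 1], [0.0546, 0.001, 0.146, 0, 0, 0.0087, 0], [0.0546, 0.001, 0.146, 0, 0, 0.0087, 0], [0.0546, 0.001, 0.146, 0, 0, 0.0087, 0], [0.0546, 0.001, 0.146, 0, 0, 0.0087, 0], [0.0546, 0.001, 0.146, 0, 0, 0.0087, 0], [0.0546, 0.001, 0.146, 0, 0, 0.0087, 0], [0.0546, 0.001, 0.146, 0, 0, 0.0087, 0], [0.0546, 0.001, 0.146, 0, 0, 0.0087, 0], [0.0546, 0.001, 0.146, 0, 0, 0.0087, 0], [0.0546, 0.001, 0.146, 0, 0, 0.0087, 0], [0.0546, 0.001, 0.146, 0, 0, 0.0087, 0], [0.0546, 0.001, 0.146, 0, 0, 0.0087, 0]])

```text
time_s: 42.0
position: [0.4175, 0.2972, 0.054]
tcp_rot: [[0.219, 0.976, -0.001], [0.976, -0.219, -0.0], [-0.0, -0.001, -1.0]]
force: [-0.3, 0.8, 0.0]
opening: 0.185
grasp_force: 30.0
```

Run:
```python
from h import *
T=tool();print(T[:3].round(4))
```

```text
[[ 2.191e-01  9.757e-01 -6.000e-04  4.175e-01]
 [ 9.757e-01 -2.191e-01 -1.000e-04  2.972e-01]
 [-3.000e-04 -5.000e-04 -1.000e+00  5.400e-02]]
```

Run:
```python
from h import *
s=np.array([.656,.140]);p=s-.03*UX+.045*UY
go((.4175,.2972,.165)); go((*p,.165),-2)
```

```text
shift [-1.00e-04 -1.00e-04 -1.11e-01] rot [0. 0. 0.]
shift [-0.139   0.2284 -0.1111] rot [-3.000e-02  1.000e-02 -1.066e+01]
```

In the tool's units: -10.7 degrees / 114.5916 = -0.0934.

>>> creep_tool(steps=[[0, 0, -0.02, 0, 0, 0, 0], [0, 0, -0.06, 0, 0, 0, 0], [0, 0, -0.1, 0, 0, 0, 0], [0, 0, -0.111, 0, 0, 0, 0], [-0.02, 0.03, -0.111, 0, 0, -0.0175, 0], [-0.04, 0.07, -0.111, 0, 0, -0.0349, 0], [-0.06, 0.11, -0.111, 0, 0, -0.0524, 0], [-0.085, 0.15, -0.111, 0, 0, -0.0698, 0], [-0.11, 0.19, -0.111, 0, 0, -0.0934, 0], [-0.139, 0.2284, -0.111, 0, 0, -0.0934, 0], [-0.139, 0.2284, -0.111, 0, 0, -0.0934, 0], [-0.139, 0.2284, -0.111, 0, 0, -0.0934, 0], [-0.139, 0.2284, -0.111, 0, 0, -0.0934, 0]])

```text
time_s: 43.3
position: [0.6085, 0.1121, 0.1637]
tcp_rot: [[0.034, 0.999, -0.004], [0.999, -0.034, 0.0], [0.0, -0.004, -1.0]]
force: [0.5, 0.5, -1.6]
opening: 0.183
grasp_force: 30.0
```

Run:
```python
from h import *
c,T=shot("wrist"); np.savez("w4.npz",T=T,**c); print(T[:3].round(4))
crop(c,180,0,500,240,2.5,"w4")
```

```text
[[ 3.390e-02  9.994e-01 -3.600e-03  6.085e-01]
 [ 9.994e-01 -3.390e-02  3.000e-04  1.121e-01]
 [ 2.000e-04 -3.600e-03 -1.000e+00  1.637e-01]]
```

View pics/w4.png

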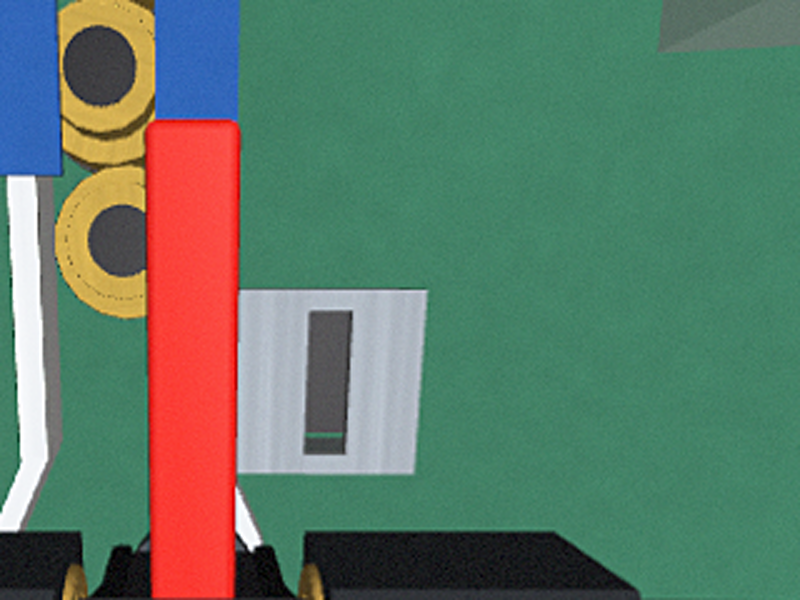

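Run:
```python
from h import *
np.set_printoptions(suppress=True,precision=4)
d=dict(np.load("w4.npz"));T=d["T"]
o=lambda *p:(np.array(p,float)+.5)/2.5-.5+[180,0]
s=at(d,o((309,311),(353,311),(345,455),(304,455)),.044,T);print(s,s.mean(0))
print("len",np.linalg.norm(s[0]-s[3]),np.linalg.norm(s[1]-s[2]),np.linalg.norm(s[0]-s[1]))
e=at(d,o((147,121),(239,121)),T[2,3]+.02,T); e2=at(d,o((150,480),(236,480)),T[2,3]+.02,T)
for q in(*e,e.mean(0),*e2,e2.mean(0)): print("key in tool",(T[:3,:3].T@(q-T[:3,3])).round(4))
m=s.mean(0); go((m[0],m[1],.11),-2); go((m[0],m[1],.054),-2)
```

```text
[[0.6497 0.1646 0.044 ]
 [0.6646 0.164  0.044 ]
 [0.6626 0.1141 0.044 ]
 [0.648  0.1146 0.044 ]] [0.6562 0.1393 0.044 ]
len 0.05001923107950836 0.04999028385628429 0.014919163254365517
key in tool [ 0.0891 -0.0071 -0.02  ]
key in tool [ 0.0891  0.0079 -0.02  ]
key in tool [ 0.0891  0.0004 -0.02  ]
key in tool [ 0.0292 -0.0073 -0.02  ]
key in tool [ 0.0292  0.0082 -0.02  ]
key in tool [ 0.0292  0.0004 -0.02  ]
shift [0.0283 0.047  0.0539] rot [-0.17 -0.01  0.11]
shift [0.0283 0.0472 0.1099] rot [-0.17 -0.01  0.11]
```

In the tool's units: 0.1 degrees / 114.5916 = 0.0009.

>>> creep_tool(steps=[[0.01, 0.02, 0, 0, 0, 0.0009, 0], [0.0283, 0.0467, 0.02, 0, 0, 0.0009, 0], [0.0283, 0.0467, 0.05, 0, 0, 0.0009, 0], [0.0283, 0.0467, 0.07, 0, 0, 0.0009, 0], [0.0283, 0.0467, 0.08, 0, 0, 0.0009, 0], [0.0283, 0.0467, 0.08, 0, 0, 0.0009, 0], [0.0283, 0.0467, 0.08, 0, 0, 0.0009, 0], [0.0283, 0.0467, 0.08, 0, 0, 0.0009, 0], [0.0283, 0.0467, 0.08, 0, 0, 0.0009, 0]])

```text
time_s: 44.25
position: [0.6587, 0.1384, 0.0866]
tcp_rot: [[0.036, 0.999, 0.003], [0.999, -0.036, 0.0], [0.0, 0.003, -1.0]]
force: [0.7, 0.2, -1.0]
opening: 0.18
grasp_force: 30.0
```

Run:
```python
from h import *
T=tool();print(T[:3].round(4)); go((.6562,.1393,.054),-2)
```

```text
[[ 3.580e-02  9.994e-01  2.700e-03  6.587e-01]
 [ 9.994e-01 -3.580e-02  1.000e-04  1.384e-01]
 [ 2.000e-04  2.700e-03 -1.000e+00  8.660e-02]]
shift [ 0.0008 -0.0026  0.0326] rot [ 0.16 -0.01 -0.05]
```

>>> creep_tool(steps=[[0.0008, -0.0028, 0, 0, 0, 0, 0], [0.0008, -0.0028, 0, 0, 0, 0, 0], [0.0008, -0.0028, 0, 0, 0, 0, 0], [0.0008, -0.0028, 0, 0, 0, 0, 0]])

```text
time_s: 44.65
position: [0.6551, 0.1392, 0.0852]
tcp_rot: [[0.036, 0.999, 0.0], [0.999, -0.036, 0.0], [0.0, 0.0, -1.0]]
force: [0.1, -0.3, -0.9]
opening: 0.18
grasp_force: 30.0
```

Run:
```python
from h import *
import time
T=tool();print(T[:3].round(4)); go((.6562,.1393,.054),-2)
```

```text
[[ 3.590e-02  9.994e-01  2.000e-04  6.551e-01]
 [ 9.994e-01 -3.590e-02  0.000e+00  1.392e-01]
 [ 0.000e+00  2.000e-04 -1.000e+00  8.520e-02]]
shift [0.0002 0.0011 0.0312] rot [ 0.01 -0.   -0.06]
```

>>> creep_tool(steps=[[0, 0.0007, 0, 0, 0, 0, 0], [0, 0.0007, 0.003, 0, 0, 0, 0], [0, 0.0007, 0.006, 0, 0, 0, 0], [0, 0.0007, 0.009, 0, 0, 0, 0], [0, 0.0007, 0.012, 0, 0, 0, 0], [0, 0.0007, 0.014, 0, 0, 0, 0], [0, 0.0007, 0.014, 0, 0, 0, 0], [0, 0.0007, 0.014, 0, 0, 0, 0]])

```text
time_s: 45.45
position: [0.6558, 0.1392, 0.071]
tcp_rot: [[0.036, 0.999, -0.0], [0.999, -0.036, -0.0], [-0.0, -0.0, -1.0]]
force: [-0.1, -0.9, -1.0]
opening: 0.181
grasp_force: 30.0
```

>>> creep_tool(steps=[[0, 0, 0.003, 0, 0, 0, 0], [0, 0, 0.006, 0, 0, 0, 0], [0, 0, 0.009, 0, 0, 0, 0], [0, 0, 0.012, 0, 0, 0, 0], [0, 0, 0.015, 0, 0, 0, 0], [0, 0, 0.0175, 0, 0, 0, 0], [0, 0, 0.0175, 0, 0, 0, 0], [0, 0, 0.0175, 0, 0, 0, 0]])

```text
time_s: 46.25
position: [0.6557, 0.1392, 0.054]
tcp_rot: [[0.036, 0.999, 0.0], [0.999, -0.036, -0.0], [-0.0, 0.0, -1.0]]
force: [-2.0, 0.7, 2.4]
opening: 0.179
grasp_force: 30.0
```

In the tool's units: 90 degrees / 114.5916 = 0.7854.

>>> creep_tool(steps=[[0, 0, 0, 0, 0, 0.0698, 0], [0, 0, 0, 0, 0, 0.1396, 0], [0, 0, 0, 0, 0, 0.2094, 0], [0, 0, 0, 0, 0, 0.2793, 0], [0, 0, 0, 0, 0, 0.3491, 0], [0, 0, 0, 0, 0, 0.4189, 0], [0, 0, 0, 0, 0, 0.4887, 0], [0, 0, 0, 0, 0, 0.5585, 0], [0, 0, 0, 0, 0, 0.6283, 0], [0, 0, 0, 0, 0, 0.6981, 0], [0, 0, 0, 0, 0, 0.7592, 0], [0, 0, 0, 0, 0, 0.7854, 0], [0, 0, 0, 0, 0, 0.7854, 0], [0, 0, 0, 0, 0, 0.7854, 0]])

```text
time_s: 47.65
position: [0.6565, 0.1391, 0.054]
tcp_rot: [[0.999, -0.035, 0.002], [-0.035, -0.999, 0.0], [0.002, -0.0, -1.0]]
force: [0.7, -0.7, 1.8]
opening: 0.179
grasp_force: 30.0
```

>>> creep_tool(steps=[[0, 0, 0, 0, 0, 0, 0.6], [0, 0, 0, 0, 0, 0, 0.6], [0, 0, 0, 0, 0, 0, 0.6], [0, 0, 0, 0, 0, 0, 0.6], [0, 0, 0, 0, 0, 0, 0.6], [0, 0, -0.03, 0, 0, 0, 0.6], [0, 0, -0.07, 0, 0, 0, 0.6], [0, 0, -0.11, 0, 0, 0, 0.6], [0, 0, -0.11, 0, 0, 0, 0.6], [-0.04, 0.04, -0.11, 0, 0, 0, 0.3], [-0.08, 0.08, -0.11, 0, 0, 0, 0], [-0.12, 0.12, -0.11, 0, 0, 0, 0], [-0.12, 0.16, -0.11, 0, 0, 0, 0], [-0.12, 0.2, -0.11, 0, 0, 0, 0], [-0.12, 0.2, -0.11, 0, 0, 0, 0], [-0.12, 0.2, -0.11, 0, 0, 0, 0]])

```text
time_s: 49.25
position: [0.5283, -0.0573, 0.1632]
tcp_rot: [[0.999, -0.039, -0.001], [-0.039, -0.999, 0.001], [-0.001, -0.001, -1.0]]
force: [-0.8, 0.1, -0.5]
opening: 0.058
grasp_force: 0.0
```

Run:
```python
from h import *
c,_=shot("top"); np.savez("top5.npz",**c); crop(c,100,130,260,250,5,"t5")
```

```text
(no output)
```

View pics/t5.png

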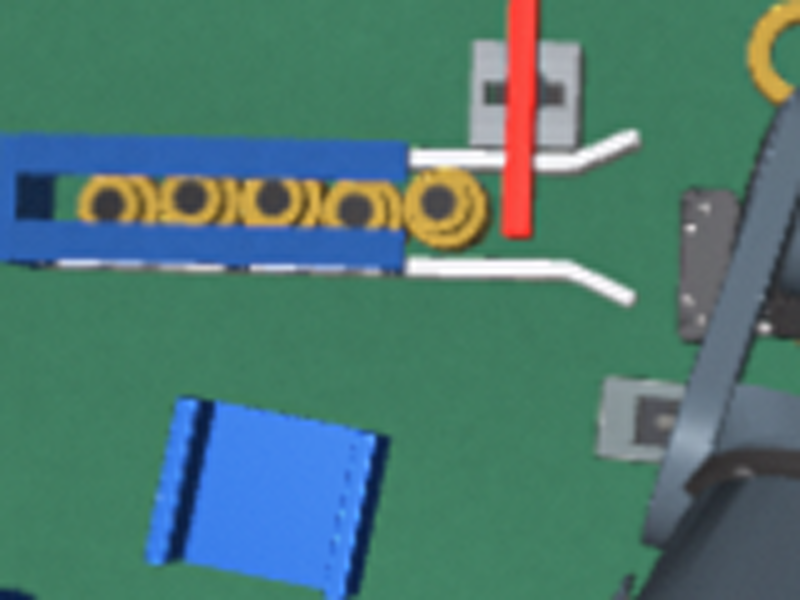

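```bash
python3 -c "
from h import *
go((.452,-.027,.16),-92);go((.452,-.027,.07),-92);go((.46,.07,.07),-92)"
```

```text
shift [-0.0773 -0.0264  0.0032] rot [-0.04  0.06 -0.11]
shift [-0.0773 -0.0263  0.0932] rot [-0.04  0.06 -0.11]
shift [-0.0728 -0.1235  0.0933] rot [-0.04  0.06 -0.11]
```

>>> creep_tool(steps=[[-0.04, 0, 0, 0, 0, 0, 0], [-0.0775, -0.026, 0, 0, 0, 0, 0], [-0.0775, -0.026, 0, 0, 0, 0, 0], [-0.0775, -0.026, 0.04, 0, 0, 0, 0], [-0.0775, -0.026, 0.08, 0, 0, 0, 0], [-0.0775, -0.026, 0.093, 0, 0, 0, 0], [-0.0775, -0.026, 0.093, 0, 0, 0, 0], [-0.0775, -0.026, 0.093, 0, 0, 0, 0]])

```text
time_s: 50.1
position: [0.4526, -0.0267, 0.0705]
tcp_rot: [[0.999, -0.034, -0.0], [-0.034, -0.999, 0.0], [-0.0, -0.0, -1.0]]
force: [0.5, 0.3, -0.4]
opening: 0.006
grasp_force: 0.0
```

```bash
python3 -c "
from h import *
go((.46,.07,.07),-92)"
```

```text
shift [ 0.0041 -0.0969  0.0005] rot [-0.01  0.01  0.06]
```

>>> creep_tool(steps=[[0, -0.015, 0, 0, 0, 0, 0], [0, -0.03, 0, 0, 0, 0, 0], [0.001, -0.04, 0, 0, 0, 0, 0], [0.002, -0.05, 0, 0, 0, 0, 0], [0.003, -0.06, 0, 0, 0, 0, 0], [0.003, -0.07, 0, 0, 0, 0, 0], [0.004, -0.08, 0, 0, 0, 0, 0], [0.004, -0.09, 0, 0, 0, 0, 0], [0.004, -0.093, 0, 0, 0, 0, 0], [0.004, -0.093, 0, 0, 0, 0, 0], [0.004, -0.093, 0, 0, 0, 0, 0]])

```text
time_s: 51.2
position: [0.459, 0.0653, 0.0703]
tcp_rot: [[0.999, -0.036, -0.001], [-0.036, -0.999, 0.0], [-0.001, -0.0, -1.0]]
force: [-0.3, 0.3, 0.3]
opening: 0.004
grasp_force: 0.0
```

Run:
```python
from h import *
c,_=shot("scene"); np.savez("scene5.npz",**c); crop(c,240,120,380,225,5.7,"s5")
```

```text
(no output)
```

View pics/s5.png

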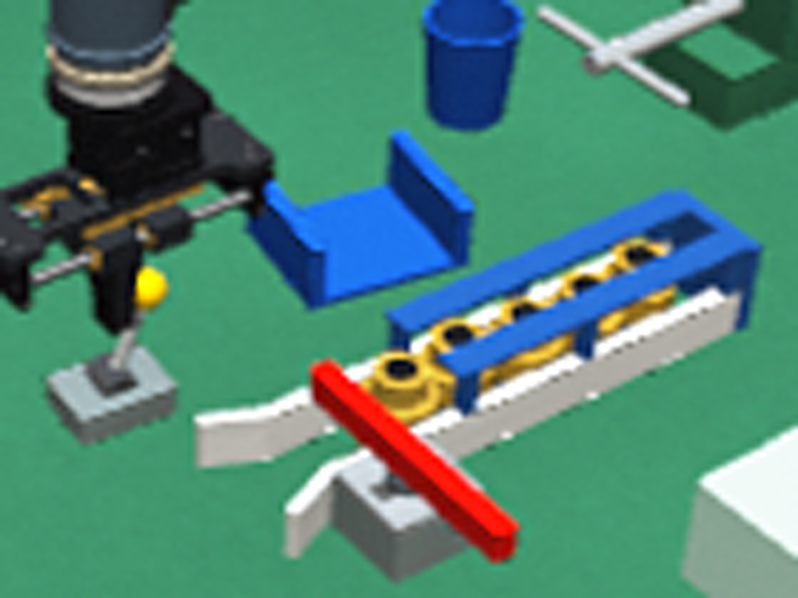

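Create lev.py:
```python
from h import *
def lever(c,px):
    b=np.array([.4565,.0645]);u=np.array([np.cos(np.radians(83.4)),np.sin(np.radians(83.4))])
    for q in np.arange(-.1,1.3,.1):
        a=q-.5;P=[*(b+u*.07*np.sin(a)),.022+.07*np.cos(a)]
        print(q.round(2),(proj(c,P)[0]-px).round(1),np.round(P,3))
```

```bash
python3 -c "
from lev import *
lever(dict(np.load('scene5.npz')),(np.array([152,287])+.5)/5.7-.5+[240,120])
print('start')
lever(dict(np.load('scene0.npz')),(np.array([65,320])+.5)/5.7-.5+[240,120])" | awk '/start/||1{print}' | cut -c1-60
```

```text
-0.1 [-17.7   7.2] [0.452 0.025 0.08 ]
0.0 [-16.2   5.9] [0.453 0.031 0.083]
0.1 [-14.7   4.6] [0.453 0.037 0.086]
0.2 [-13.    3.5] [0.454 0.044 0.089]
0.3 [-11.3   2.6] [0.455 0.051 0.091]
0.4 [-9.6  1.7] [0.456 0.058 0.092]
0.5 [-7.9  1. ] [0.456 0.065 0.092]
0.6 [-6.1  0.5] [0.457 0.071 0.092]
0.7 [-4.4  0.2] [0.458 0.078 0.091]
0.8 [-2.7 -0. ] [0.459 0.085 0.089]
0.9 [-1.1 -0. ] [0.46  0.092 0.086]
1.0 [0.5 0.1] [0.46  0.098 0.083]
1.1 [1.9 0.4] [0.461 0.104 0.08 ]
1.2 [3.3 0.9] [0.462 0.109 0.076]
start
-0.1 [-2.5  1.4] [0.452 0.025 0.08 ]
0.0 [-1.   0.1] [0.453 0.031 0.083]
0.1 [ 0.6 -1.2] [0.453 0.037 0.086]
0.2 [ 2.2 -2.3] [0.454 0.044 0.089]
0.3 [ 3.9 -3.2] [0.455 0.051 0.091]
0.4 [ 5.6 -4.1] [0.456 0.058 0.092]
0.5 [ 7.4 -4.7] [0.456 0.065 0.092]
0.6 [ 9.1 -5.3] [0.457 0.071 0.092]
0.7 [10.9 -5.6] [0.458 0.078 0.091]
0.8 [12.5 -5.8] [0.459 0.085 0.089]
0.9 [14.2 -5.8] [0.46  0.092 0.086]
1.0 [15.7 -5.7] [0.46  0.098 0.083]
1.1 [17.2 -5.4] [0.461 0.104 0.08 ]
1.2 [18.6 -4.9] [0.462 0.109 0.076]
```

>>> creep_tool(steps=[[0, -0.003, 0, 0, 0, 0, 0], [0, -0.003, 0, 0, 0, 0, 0], [0, -0.003, 0, 0, 0, 0, 0], [0, 0.02, 0, 0, 0, 0, 0], [0, 0.06, 0, 0, 0, 0, 0], [0, 0.1, 0, 0, 0, 0, 0], [0, 0.1, -0.05, 0, 0, 0, 0], [0, 0.14, -0.1, 0, 0, 0, 0], [0, 0.18, -0.12, 0, 0, 0, 0], [0, 0.22, -0.12, 0, 0, 0, 0], [0, 0.26, -0.12, 0, 0, 0, 0], [0, 0.26, -0.12, 0, 0, 0, 0], [0, 0.26, -0.12, 0, 0, 0, 0], [0, 0.26, -0.12, 0, 0, 0, 0], [0, 0.26, -0.12, 0, 0, 0, 0]])

```text
time_s: 52.75
position: [0.4498, -0.1931, 0.1902]
tcp_rot: [[0.999, -0.034, -0.001], [-0.034, -0.999, 0.001], [-0.001, -0.001, -1.0]]
force: [-0.2, -0.1, -0.1]
opening: 0.004
grasp_force: 0.0
```

Run:
```python
from lev import *
c,_=shot("scene"); t,_=shot("top"); crop(t,90,100,290,250,4,"t6")
def ball(c):
    h=cv2.cvtColor(c["color"],cv2.COLOR_RGB2HSV);m=cv2.inRange(h,(25,190,120),(33,255,255))
    n,l,st,ce=cv2.connectedComponentsWithStats(m);return [(st[i,4],ce[i]) for i in range(1,n) if st[i,4]>15]
b=ball(c);print(b,ball(t))
k=[x for x in b if 240<x[1][0]<290 and x[1][1]<200]
if k: lever(c,k[0][1])
```

```text
[(np.int32(25), array([265.4 , 169.28])), (np.int32(437), array([262.15102975, 293.03432494])), (np.int32(503), array([227.53081511, 313.4333996 ]))] [(np.int32(232), array([361.19827586,  67.70258621])), (np.int32(230), array([323.94782609,  68.6826087 ])), (np.int32(30), array([220.16666667, 212.6       ]))]
-0.1 [-16.9   7.8] [0.452 0.025 0.08 ]
0.0 [-15.4   6.5] [0.453 0.031 0.083]
0.1 [-13.8   5.3] [0.453 0.037 0.086]
0.2 [-12.2   4.2] [0.454 0.044 0.089]
0.3 [-10.5   3.2] [0.455 0.051 0.091]
0.4 [-8.8  2.4] [0.456 0.058 0.092]
0.5 [-7.   1.7] [0.456 0.065 0.092]
0.6 [-5.3  1.2] [0.457 0.071 0.092]
0.7 [-3.5  0.8] [0.458 0.078 0.091]
0.8 [-1.9  0.7] [0.459 0.085 0.089]
0.9 [-0.2  0.6] [0.46  0.092 0.086]
1.0 [1.3 0.8] [0.46  0.098 0.083]
1.1 [2.8 1.1] [0.461 0.104 0.08 ]
1.2 [4.1 1.6] [0.462 0.109 0.076]
```

View pics/t6.png

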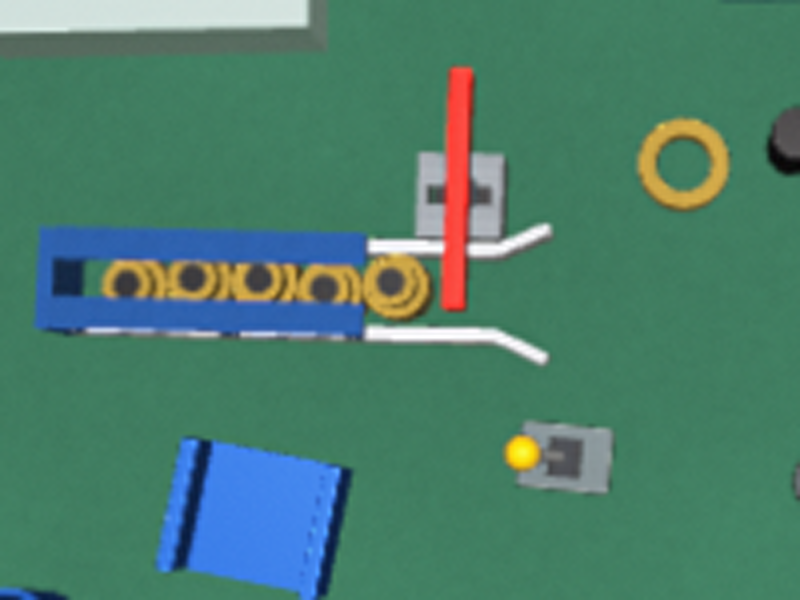

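Run:
```python
from h import *
c,_=shot("top"); print(at(c,[((522+.5)/4-.5+90,(452+.5)/4-.5+100)],.083),at(c,(np.array([(524,420),(612,430),(609,493),(516,485)])+.5)/4-.5+[90,100],.02).mean(0))
t=dict(np.load("top0.npz"));print(at(t,[((755.5)/5-.5+90,(427.5)/5-.5+130)],.083))
```

```text
[[0.46007709 0.09134562 0.083     ]] [0.45651438 0.06366733 0.02      ]
[[0.45252851 0.0321862  0.083     ]]
```

```bash
python3 -c "
from h import *
go((.4535,-.03,.07),-92);go((.46,.077,.07),-92)"
```

```text
shift [-0.0022 -0.1635  0.1205] rot [-0.02  0.03  0.05]
shift [ 0.0006 -0.2707  0.1206] rot [-0.02  0.03  0.05]
```

>>> creep_tool(steps=[[0, -0.05, 0, 0, 0, 0, 0], [0, -0.1, 0, 0, 0, 0, 0], [0, -0.14, 0, 0, 0, 0, 0], [-0.001, -0.163, 0, 0, 0, 0, 0], [-0.001, -0.163, 0.04, 0, 0, 0, 0], [-0.001, -0.163, 0.08, 0, 0, 0, 0], [-0.001, -0.163, 0.12, 0, 0, 0, 0], [-0.001, -0.163, 0.12, 0, 0, 0, 0], [0, -0.19, 0.12, 0, 0, 0, 0], [0, -0.22, 0.12, 0, 0, 0, 0], [0, -0.24, 0.12, 0, 0, 0, 0], [0, -0.255, 0.12, 0, 0, 0, 0], [0, -0.265, 0.12, 0, 0, 0, 0], [0, -0.265, 0.12, 0, 0, 0, 0], [0, -0.265, 0.12, 0, 0, 0, 0]])

```text
time_s: 54.4
position: [0.4602, 0.07, 0.0715]
tcp_rot: [[0.999, -0.035, 0.002], [-0.035, -0.999, -0.0], [0.002, 0.0, -1.0]]
force: [-0.5, -0.4, 0.2]
opening: 0.006
grasp_force: 0.0
```

>>> creep_tool(steps=[[0, -0.003, 0, 0, 0, 0, 0], [0, -0.006, 0, 0, 0, 0, 0], [0, -0.006, 0, 0, 0, 0, 0], [0, -0.006, 0, 0, 0, 0, 0]])

```text
time_s: 54.8
position: [0.4602, 0.0752, 0.0706]
tcp_rot: [[0.999, -0.036, 0.0], [-0.036, -0.999, -0.001], [0.0, 0.001, -1.0]]
force: [0.0, -4.2, 0.7]
opening: 0.006
grasp_force: 2.7
```

>>> creep_tool(steps=[[0, 0.03, 0, 0, 0, 0, 0], [0, 0.07, 0, 0, 0, 0, 0], [0, 0.1, -0.03, 0, 0, 0, 0], [0, 0.12, -0.08, 0, 0, 0, 0], [0, 0.16, -0.12, 0, 0, 0, 0], [0, 0.2, -0.12, 0, 0, 0, 0], [0, 0.24, -0.12, 0, 0, 0, 0], [0, 0.26, -0.12, 0, 0, 0, 0], [0, 0.26, -0.12, 0, 0, 0, 0], [0, 0.26, -0.12, 0, 0, 0, 0], [0, 0.26, -0.12, 0, 0, 0, 0], [0, 0.26, -0.12, 0, 0, 0, 0]])

```text
time_s: 56.0
position: [0.4503, -0.1821, 0.1903]
tcp_rot: [[0.999, -0.034, -0.001], [-0.034, -0.999, 0.001], [-0.001, -0.001, -1.0]]
force: [0.8, 0.4, -1.2]
opening: 0.005
grasp_force: 0.0
```

Run:
```python
from lev import *
c,_=shot("top")
h=cv2.cvtColor(c["color"],cv2.COLOR_RGB2HSV);m=cv2.inRange(h,(22,150,90),(34,255,255));n,l,st,ce=cv2.connectedComponentsWithStats(m)
for i in range(1,n):
    if abs(ce[i][0]-220)<12 and abs(ce[i][1]-212)<12: print(st[i],ce[i],at(c,[ce[i]],.083))
t=dict(np.load("top0.npz"));m=cv2.inRange(cv2.cvtColor(t["color"],cv2.COLOR_RGB2HSV),(22,150,90),(34,255,255));n,l,st,ce=cv2.connectedComponentsWithStats(m)
for i in range(1,n):
    if abs(ce[i][0]-240)<10 and abs(ce[i][1]-215)<10: print(st[i],ce[i],at(t,[ce[i]],.083))
```

```text
[214 209   8   8  52] [217.5 212.5] [[0.46052605 0.0989455  0.083     ]]
[237 211   8   9  55] [240.67272727 215.07272727] [[0.45231627 0.03197829 0.083     ]]
```

```bash
python3 -c "
from rig import bot, imaging, order
print(order.hand_in())"
```

```text
the job is handed in; nothing more can be done
None
```

The job is handed in, but no verdict came back. In the last top and scene pictures all five brass fittings stood in the lane past the gate line. The red T-key was seated in its slot and turned across the lane behind them. I then pushed the yellow lever over until it met resistance, about 1.0 rad by my measurement. I never touched the reject or the other things, and the arm was clear of everything at 56 s.

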